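Clean down an autosampler's rinse station

TASK

Clean down the autosampler's rinse station: turn the rinse pot's cap anticlockwise until its grip bar stops in line with the pot's two green marks, lift the cap out and stand it in the parts tray with the grip up. Then take the brush, wet it well down in the blue detergent beaker, put it down into the open rinse pot almost to the floor, and stand it back in its holder. Hang every wash basket that is there by its handle on the draining stand, level, each on both prongs of a hook of its own, and leave the reagent bottle, the wash bottle and the tube rack where they are.

Things in the scene. Friction and masses are not known exactly. Their poses are not given: they have to be found in the camera images.
- cap: grey cap of the rinse pot, about 90 g; origin on its axis at the underside of its flange (78 mm across, 5 mm thick, sits on the pot's rim), z up. Below it a plug 46 mm across down to z = -24 mm (it can stand on this) with two lugs along +x and -x, 63 mm over their tips, 12 mm wide, z -14 to -8 mm, caught under the pot's lip. Locked at the start: its x axis 1.05 to 1.45 rad clockwise of the pot's
- cap_grip (a point): on the cap's axis, 27 mm above its origin, in its black grip bar (green line on top): bar 54 mm long along the cap's x, 12 mm thick along y, from 5 to 35 mm above the cap's origin. The cap turns loosely, anticlockwise from above to release; with its x axis within about 0.15 rad of the pot's x axis it lifts straight out; a hard stop lies about 0.1 rad past it
- pot_rim (a point): centre of the rinse pot's mouth at its rim, 125 mm above the bench; axes those of the fixed, level autosampler. White pot, 80 mm across outside, bore 68 mm; a grey lip inside the mouth leaves a 54 mm clear opening, with gaps for the cap's lugs along this x axis; green marks on the outside at its +x and -x sides
- sampler: the autosampler, fixed; origin on the bench below the pot's axis. Its white carousel tub (300 mm across, 118 mm high, black central post up to 150 mm) has its centre at x = 170, y = 160 mm, its parked probe arm (up to 200 mm high) stands at about x = 190, y = 355 mm
- pot_floor (a point): centre of the rinse pot's inner floor, 79 mm below its rim
- tray_floor (a point): centre of the inner floor of the white parts tray with a black mat, 4 mm above the bench; fixed, 136 mm (x) by 124 mm (y), walls 4 mm thick and 25 mm high. x and y along its sides
- brush: upright bottle brush 170 mm long, loose; origin at the centre of its tip (lower end), z along it towards the handle's end. Blue and white head 28 mm across, up to z = 50 mm; steel ferrule 18 mm across to z = 68 mm; orange handle 16 mm across from z = 68 to 170 mm. 60 g. At the start it stands tip down in its holder
- brush_tip (a point): the lower end of the brush's head, on its axis
- holder_rim (a point): centre of the mouth of the steel brush holder, a fixed upright cup, 50 mm across outside, 70 mm high, bore 40 mm, inner floor 62 mm below the rim, with a foot 72 mm across
- beaker: blue open detergent beaker, loose, 160 g; origin at the centre of its underside, z up; 72 mm across at the rim, 85 mm high, wall 4 mm, a little narrower at the foot
- beaker_rim (a point): centre of the blue beaker's mouth
- stand: fixed draining stand, dark frame, white prongs and drip plate; origin on the bench below the middle hook's seat, hooks in a row along y, 108 mm apart. Each is a pair of round prongs 7 mm thick, 44 mm apart, 200 mm above the bench, pointing to -x from a crossbar at x = +45 mm (10 mm thick, top at 205 mm) to upturned tips at x = -42 mm, 26 mm higher than the prongs. Drip plate below, edge 16 mm high
- hook0 (a point): seat of the right (-y) hook of the stand: where the centre of a hung handle lies, midway between its two prongs and resting on them (208.5 mm above the bench); axes as the stand's. The handle may rest up to 25 mm nearer to or farther from the crossbar
- hook1 (a point): seat of the middle hook of the stand: where the centre of a hung handle lies, midway between its two prongs and resting on them (208.5 mm above the bench); axes as the stand's. The handle may rest up to 25 mm nearer to or farther from the crossbar
- hook2 (a point): seat of the left (+y) hook of the stand: where the centre of a hung handle lies, midway between its two prongs and resting on them (208.5 mm above the bench); axes as the stand's. The handle may rest up to 25 mm nearer to or farther from the crossbar
- basket0: white slotted wash basket of sample cups with a green upright handle, loose, about 150 g (may be absent: None); origin at the centre of its underside, z up; 64 mm (x) by 80 mm (y) by 55 mm high, two uprights at y = +38 and -38 mm carry a square handle bar 10 mm thick and 80 mm long along y, its centre 120 mm above the underside
- bail0 (a point): middle of the handle bar of basket0: take it here from above, fingers closing along the basket's x
- basket1: white slotted wash basket of sample cups with a green upright handle, loose, about 150 g (may be absent: None); origin at the centre of its underside, z up; 64 mm (x) by 80 mm (y) by 55 mm high, two uprights at y = +38 and -38 mm carry a square handle bar 10 mm thick and 80 mm long along y, its centre 120 mm above the underside
- bail1 (a point): middle of the handle bar of basket1: take it here from above, fingers closing along the basket's x
- basket2: white slotted wash basket of sample cups with a green upright handle, loose, about 150 g (may be absent: None); origin at the centre of its underside, z up; 64 mm (x) by 80 mm (y) by 55 mm high, two uprights at y = +38 and -38 mm carry a square handle bar 10 mm thick and 80 mm long along y, its centre 120 mm above the underside
- bail2 (a point): middle of the handle bar of basket2: take it here from above, fingers closing along the basket's x
- reagent: amber reagent bottle with blue cap, 72 mm across, 160 mm high, bystander; origin at the centre of its underside
- washbottle: white wash bottle with red cap and spout, 66 mm across, 185 mm high, bystander; origin at the centre of its underside
- tuberack: blue rack of sample tubes with orange caps, 90 by 150 mm, 94 mm high, bystander; origin at the centre of its underside
Things that resemble listed ones, but are neither listed nor needed, are in the scene too. What is shaped like the part that bears holder_rim but orange is not meant.

How it is judged (in metres and radians):
On the way, in this order (a step that is already met when the one before it is completed fails the run):
1. the cap is turned, still seated on the pot, until its bar is in line with the green marks (angle between the x axis of cap and the x axis of pot_rim, either way round below 0.25 rad and distance between cap and pot_rim below 0.006 m), for 0.1 s.
2. the cap stands in the parts tray, grip up (x of cap in the frame of tray_floor between -0.045 and 0.045 m and y of cap in the frame of tray_floor between -0.04 and 0.04 m and z of cap in the frame of tray_floor between 0.019 and 0.029 m and angle between cap's own z axis and vertical below 0.15 rad and linear speed of cap below 0.03 m/s), for 0.2 s.
3. the brush's tip is dipped at least 30 mm below the rim of the blue beaker (horizontal distance between brush_tip and beaker_rim below 0.03 m and z of brush_tip in the frame of beaker_rim below -0.03 m), for 0.2 s.
4. the brush's tip is put down into the rinse pot, to within 30 mm of its floor (horizontal distance between brush_tip and pot_floor below 0.03 m and z of brush_tip in the frame of pot_floor below 0.03 m), for 0.2 s.
At the end, for the whole second after the job is handed in: cap at rest in the tray, grip up, within 45 x 40 mm of its centre; brush tip down in its holder (15 mm, 50 mm below its rim, tilt under 0.35); every basket present hangs still, handle within 35 mm of a hook seat, tilt under 0.2, its weight on the stand (all of step 2 and horizontal distance between brush_tip and holder_rim below 0.015 m and z of brush_tip in the frame of holder_rim below -0.05 m and angle between brush's own z axis and vertical below 0.35 rad and linear speed of brush below 0.03 m/s and (distance between bail0 and hook0 below 0.035 m or distance between bail0 and hook1 below 0.035 m or distance between bail0 and hook2 below 0.035 m) and angle between each of basket0, basket1, basket2's own z axis and vertical below 0.2 rad and linear speed of each of basket0, basket1, basket2 below 0.05 m/s and contact force between each of basket0, basket1, basket2 and stand above 0.3 N and (distance between bail1 and hook0 below 0.035 m or distance between bail1 and hook1 below 0.035 m or distance between bail1 and hook2 below 0.035 m) and (distance between bail2 and hook0 below 0.035 m or distance between bail2 and hook1 below 0.035 m or distance between bail2 and hook2 below 0.035 m)); the robot touches nothing.
It fails at once if the reagent bottle is moved more than 30 mm or tipped (distance of reagent from where it was at the start of the episode above 0.03 m or angle between reagent's own z axis and vertical above 0.4 rad).
It fails at once if the wash bottle is moved more than 30 mm or tipped (distance of washbottle from where it was at the start of the episode above 0.03 m or angle between washbottle's own z axis and vertical above 0.4 rad).
It fails at once if the tube rack is moved more than 30 mm or tipped (distance of tuberack from where it was at the start of the episode above 0.03 m or angle between tuberack's own z axis and vertical above 0.4 rad).
Of basket0, basket1, basket2 only 2 to 3 are there at a start; the rules pass over those that are not, and their reading is None.
At some moment in a run one of basket0, basket1, basket2, beaker may be knocked a few centimetres aside while the robot is not near it.
It also fails if it takes over 192 s, if anything falls off the work surface, if the arm or the gripper's body presses on something with over 40 N, if the wrist force passes 120 N, or if a joint passes its speed limit or range.

ROBOT

A 7-joint arm with a two-finger parallel gripper is mounted at the origin on the work surface. World frame = base frame: x ahead of the robot, y to its left, z up, the work surface at z = 0. Lengths are in mm, angles in rad, forces in N, time in s.
With the tool pointing down it reaches from about 400 to 900 mm from the base axis. Payload 5.5 kg.
Tool frame: the origin (TCP) lies midway between the tips of the shut fingers; the grasp point (between the pads) lies 19 mm behind it; z points along the fingers, y is the line along which they close (so a half turn about z gives the same grasp; the last joint's range is limited). The gripper opens to 85 mm and grips with 20 to 120 N. Pads are 22 mm wide; open, the fingers measure 114 mm over their backs; the gripper's body (76 mm by 85 mm) begins 54 mm behind the grasp point. The pads swing forward as they close: fully open they stand 13 mm farther back than shut.
Start: joints at [1.5, 0.501, -0.427, 1.55, 0.221, 1.138, -0.21], TCP at [212.996, -614.111, 231.31] pointing down, gripper open.
Joint ranges: [-2.88, 2.88], [-0.31, 2.03], [-1.54, 1.56], [0.2, 2.42], [-1.41, 4.55], [0.19, 2.02], [-2.57, 2.57]. Speed limits (rad/s): [2.57, 2.57, 3.14, 3.14, 3.14, 3.14, 3.14].

INTERFACE

Orientations are given as a unit quaternion [w, x, y, z].
In Python, from rig import arm gives the robot as it stands.
- The arm moves only by the tool carry_out, never from a script. Its argument "commands" is a list of rows, each a list of 2 entries, a list of its own where there are three numbers: the shift along the tool's x, y, z in mm, then the turn, a rotation vector about the tool's x, y, z in degrees. In form: [[[tx, ty, tz], [ax, ay, az]], ...]. A call has 1 to 12 rows; each row shifts and turns the commanded pose from where the row before left it, along the tool's axes as they then stand; what a row does not reach is not made up. A row lasts 1/12 s, in which the tool goes at most 41.7 mm and 7.16 degrees, less where a joint would pass 70% of its speed; a pose out of reach is approached as far as the arm can. A call with a gripper value outside its range is refused whole. "hand" is the finger opening in mm, from 0 to 85.4, set as the call begins (left out, the last holds). The fingers move at their own pace and stop on an object; "grip_force" is the grip in N (left out, the last holds). Time passes only in rows, so rows that do not move let the fingers close. It gives the time, the measured TCP pose, the force, the opening and the grip force at its end, in the units of the state.
- arm.sense(): the state, without advancing time (a new reading comes with each control period).
- arm.get_image(name): name is "scene" or "side" or "wrist"; returns (picture, depth): 420x560x3 uint8, blue, green, red; 420x560 float32, mm along the optical axis (not along the pixel's ray), 0 where there is no reading.
- arm.camera_info(name): a dict with "camera_matrix" (3x3 intrinsics, pixels), "camera_from_world" (4x4, takes a point from world to camera coordinates); the wrist camera has in their place "tool_from_camera" (4x4, takes a point from camera to tool coordinates, whose origin is the TCP and whose axes are the flange's). Camera axes: x right, y down, z forward; pixel columns grow to the right and rows downward; lengths in mm; the calibration is good to about 2 mm. A picture is of the moment at which its call begins: read the wrist's pose just before it. camera_info takes no time and is no camera call.
- arm.hand_in(): hands the job in; it is judged then, once.
The state is a dict: "t": time; "qpos": joint angles; "dq": joint speeds; "tau": joint torques, N m; "tcp_pos": TCP position; "eef_rot": TCP orientation; "ft_force": force on the tool from outside, world axes, zero at the start; "ft_torque": the same for the moment, N m; "grip_width": finger opening in mm; "grasp_force": force on a finger pad.
Only numpy, scipy, OpenCV 4.12 (cv2) and the standard library are available. Lean on these libraries where they do the work, as an engineer would, in place of code of your own. Each camera call takes 0.05 s, during which the arm holds its last target. There are 200 camera calls.

## Working session

There is one attempt and no reset: what is moved stays moved. The work goes in short steps, Python scripts to look and compute and a tool call to move; the robot and the scene stay as the last step left them, time stands still between calls to the robot, and variables do not carry over. Pictures are saved under pics/ and viewed, at most 14 in all, crops included, and the job is handed in when it is done.

Besides the shell and the picture viewer there is one more tool, called after "Request:" as name(argument=value, ...) on one line, values as JSON. carry_out: Moves the arm, as the interface text tells. Its arguments: {"type":"object","properties":{"commands":{"type":"array"},"hand":{"type":"number"},"grip_force":{"type":"number"}},"required":["commands"]}

```bash
mkdir -p pics; ls; python3 - <<'E'
from rig import arm
import cv2,numpy as np,pickle
s=arm.sense();print(s)
for n in("scene","side"):
    p,d=arm.get_image(n);cv2.imwrite(f"pics/{n}0.png",p);np.save(f"pics/{n}0.npy",d);print(arm.camera_info(n))
print(arm.camera_info("wrist"))
E
```

```text
pics
{'t': 0.0, 'qpos': array([ 1.50019568,  0.50187214, -0.42676156,  1.55146518,  0.22080301,
        1.13828724, -0.21031969]), 'dq': array([ 0.00013252,  0.00091625, -0.00044223, -0.00030031,  0.000796  ,
        0.00115586,  0.00054523]), 'tau': array([-9.90167837e-05, -5.69523454e+01, -5.81630856e+00, -2.80948341e+01,
        1.05497488e-02,  1.19601586e-02,  6.75937190e-05]), 'tcp_pos': array([ 212.67556401, -613.48084288,  230.23518049]), 'eef_rot': array([-9.79020563e-04,  9.86102843e-01,  1.66133099e-01, -1.36087230e-04]), 'ft_force': array([ 0.5609673 , -0.13747859, -0.37570911]), 'ft_torque': array([-0.0004484 ,  0.0117297 ,  0.04111504]), 'grasp_force': 0.0, 'grip_width': 85.2392417732032}
{'camera_matrix': array([[387.84639325,   0.        , 278.11406063],
       [  0.        , 387.84639325, 209.10223585],
       [  0.        ,   0.        ,   1.        ]]), 'camera_from_world': array([[ 3.95027403e-01,  9.18605540e-01, -1.08265204e-02,
        -2.40884507e+02],
       [ 5.35654514e-01, -2.39889545e-01, -8.09646372e-01,
        -1.90562682e+02],
       [-7.46342811e-01,
[... 518 characters left out ...]
 [ 2.89046283e-01, -7.81810376e-01, -5.52471522e-01,
         1.46582638e+03],
       [ 0.00000000e+00,  0.00000000e+00,  0.00000000e+00,
         1.00000000e+00]])}
{'camera_matrix': array([[360.13341169,   0.        , 278.57579744],
       [  0.        , 360.13341169, 215.75335536],
       [  0.        ,   0.        ,   1.        ]]), 'tool_from_camera': array([[-6.55617154e-04, -9.49998065e-01, -3.12255097e-01,
         8.10091070e+01],
       [ 9.99999776e-01, -6.65178172e-04, -7.58963748e-05,
         1.26280828e-01],
       [-1.35603866e-04, -3.12255077e-01,  9.49998289e-01,
        -1.43520165e+02],
       [ 0.00000000e+00,  0.00000000e+00,  0.00000000e+00,
         1.00000000e+00]])}
```

View pics/scene0.png

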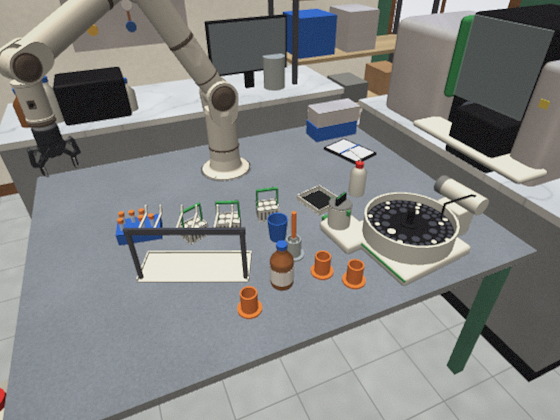

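View pics/side0.png

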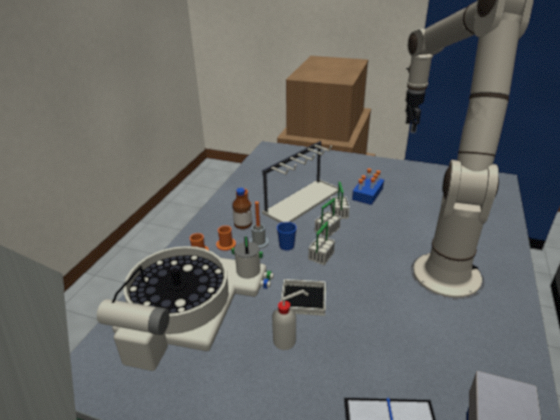

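```bash
cat > h.py <<'E'
from rig import arm
import cv2,numpy as np
from scipy.spatial.transform import Rotation as R
def tool():
    s=arm.sense();q=s['eef_rot'];T=np.eye(4);T[:3,:3]=R.from_quat([q[1],q[2],q[3],q[0]]).as_matrix();T[:3,3]=s['tcp_pos'];return T
def look(n,save=None):
    c=arm.camera_info(n);T=tool()@c['tool_from_camera'] if n=="wrist" else np.linalg.inv(c['camera_from_world'])
    p,d=arm.get_image(n)
    if save: cv2.imwrite(f"pics/{save}.png",p); np.savez(f"pics/{save}.npz",p=p,d=d,T=T,K=c['camera_matrix'])
    return p,d,c['camera_matrix'],T
def load(f):
    z=np.load(f"pics/{f}.npz");return z['p'],z['d'],z['K'],z['T']
def cloud(v):
    p,d,K,T=v;r,c=np.indices(d.shape);P=np.stack([(c-K[0,2])/K[0,0]*d,(r-K[1,2])/K[1,1]*d,d],-1)
    W=P@T[:3,:3].T+T[:3,3];W[d<=0]=np.nan;return W
def hsv(v): return cv2.cvtColor(v[0],cv2.COLOR_BGR2HSV)
def top(vs,x0,x1,y0,y1,s,f,zmax=400):
    # image: row down = -x, col right = -y
    H=int((x1-x0)*s);W=int((y1-y0)*s);im=np.zeros((H,W,3),np.uint8)
    A=np.concatenate([cloud(v).reshape(-1,3) for v in vs]);C=np.concatenate([v[0].reshape(-1,3) for v in vs])
    m=np.isfinite(A[:,0])&(A[:,2]<zmax);A=A[m];C=C[m];o=np.argsort(A[:,2]);A=A[o];C=C[o]
    r=((x1-A[:,0])*s).astype(int);c=((y1-A[:,1])*s).astype(int);k=(r>=0)&(r<H)&(c>=0)&(c<W)
    im[r[k],c[k]]=C[k]
    im=np.where(im.sum(2,keepdims=True)==0,cv2.dilate(im,np.ones((3,3))),im)
    for x in range(int(np.ceil(x0/100)*100),x1,100): cv2.putText(im,str(x),(0,int((x1-x)*s)),0,.35,(0,255,255));cv2.line(im,(25,int((x1-x)*s)),(W,int((x1-x)*s)),(0,120,120))
    for y in range(int(np.ceil(y0/100)*100),y1,100): cv2.putText(im,str(y),(int((y1-y)*s),10),0,.35,(0,255,255));cv2.line(im,(int((y1-y)*s),12),(int((y1-y)*s),H),(0,120,120))
    cv2.imwrite(f,im)
E
python3 - <<'E'
from h import *
vs=[look("scene","s1"),look("side","d1")]
top(vs,250,950,-500,500,.8,"pics/top1.png")
E
```

```text
(no output)
```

View pics/top1.png

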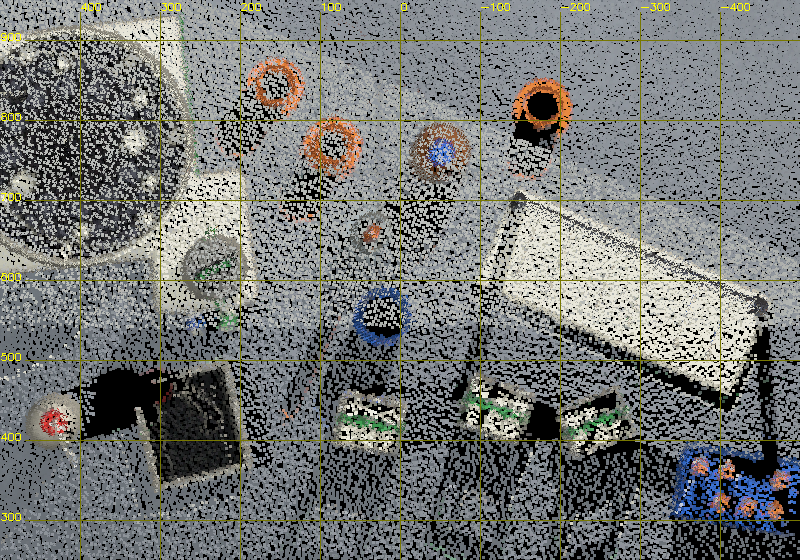

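Request:
carry_out(commands=[[[0,0,-35],[0,0,0]],[[0,0,-35],[0,0,0]],[[0,0,-35],[0,0,0]],[[0,0,-30],[0,0,0]],[[28,-28,0],[0,0,0]],[[28,-28,0],[0,0,0]],[[28,-28,0],[0,0,0]],[[28,-28,0],[0,0,0]],[[28,-28,0],[0,0,0]],[[28,-28,0],[0,0,0]],[[28,-28,0],[0,0,0]],[[28,-28,0],[0,0,0]]], hand=85)

```text
t: 1.2
tcp_pos: [351.6, -327.1, 366.3]
eef_rot: [0.0, 0.986, 0.166, -0.0]
ft_force: [0.7, -0.2, -0.7]
grip_width: 85.0
grasp_force: 0.0
```

Request:
carry_out(commands=[[[28,-28,0],[0,0,0]],[[28,-28,0],[0,0,0]],[[28,-28,0],[0,0,0]],[[28,-28,0],[0,0,0]],[[28,-28,0],[0,0,0]],[[28,-28,0],[0,0,0]],[[28,-28,0],[0,0,0]],[[28,-28,0],[0,0,0]],[[28,-28,0],[0,0,0]],[[28,-28,0],[0,0,0]],[[28,-28,0],[0,0,0]],[[28,-28,0],[0,0,0]]])

```text
t: 2.2
tcp_pos: [559.1, 99.9, 366.1]
eef_rot: [0.0, 0.986, 0.166, -0.0]
ft_force: [-0.0, -0.5, 0.1]
grip_width: 84.9
grasp_force: 0.0
```

Now turn towards the cap bar's direction and look.

Request:
carry_out(commands=[[[28,-28,0],[0,0,0]],[[28,-28,0],[0,0,0]],[[28,-28,0],[0,0,0]],[[0,0,0],[0,0,-7.1]],[[0,0,0],[0,0,-7.1]],[[0,0,0],[0,0,-7.1]],[[0,0,0],[0,0,-7.1]],[[0,0,0],[0,0,-7.1]],[[0,0,0],[0,0,-7.1]],[[0,0,0],[0,0,-7.1]],[[0,0,0],[0,0,-7.1]],[[0,0,0],[0,0,-7.1]]])

```text
t: 3.2
tcp_pos: [610.4, 205.1, 366.0]
eef_rot: [0.0, 0.747, 0.665, -0.0]
ft_force: [-0.6, -0.3, -0.1]
grip_width: 85.2
grasp_force: 0.0
```

Request:
carry_out(commands=[[[0,0,0],[0,0,-7.1]],[[0,0,0],[0,0,-7.1]],[[0,0,0],[0,0,-7.1]],[[0,0,0],[0,0,-7.1]],[[0,0,0],[0,0,0]],[[0,0,0],[0,0,0]]])

```text
t: 3.7
tcp_pos: [610.4, 205.2, 365.9]
eef_rot: [-0.0, 0.565, 0.825, -0.0]
ft_force: [-0.3, -0.0, 0.3]
grip_width: 85.0
grasp_force: 0.0
```

```bash
python3 - <<'E'
from h import *
s=arm.sense();print(s['qpos'].round(2),s['tcp_pos'].round(1))
look("wrist","w1")
E
```

```text
[ 0.39  0.67 -1.27  1.37  0.63  1.55 -0.45] [610.4 205.2 365.9]
```

View pics/w1.png

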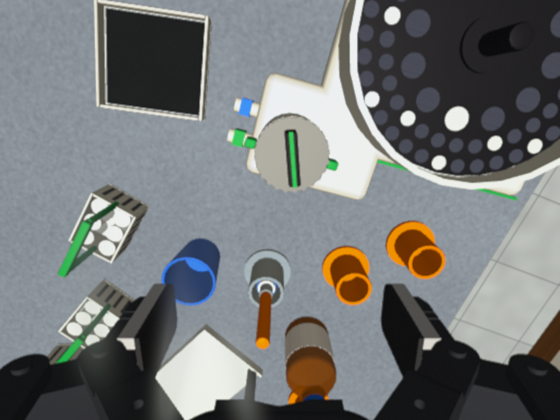

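```bash
cat >> h.py <<'E'
def pca(P):
    m=P.mean(0);u=np.linalg.svd(P-m,full_matrices=False)[2][0];return m,np.arctan2(u[1],u[0])
def circ(P):
    A=np.c_[2*P,np.ones(len(P))];a=np.linalg.lstsq(A,(P**2).sum(1),rcond=None)[0];return a[:2],np.sqrt(a[2]+a[0]**2+a[1]**2)
def ransac(P,r,tol=2,n=400):
    g=np.random.default_rng(0);best=(0,)
    for _ in range(n):
        c,q=circ(P[g.choice(len(P),3,False)])
        if abs(q-r)>3: continue
        k=abs(np.linalg.norm(P-c,axis=1)-r)<tol
        if k.sum()>best[0]: best=(k.sum(),k)
    return (*circ(P[best[1]]),best[0])
E
python3 - <<'E'
from h import *
v=load("w1");W=cloud(v);h=hsv(v)
def box(c0,c1,r0,r1): m=np.zeros(h.shape[:2],bool);m[r0:r1,c0:c1]=1;return m
X,Y,Z=W[...,0],W[...,1],W[...,2]
grn=(h[...,0]>50)&(h[...,0]<80)&(h[...,1]>120)&(h[...,2]>60)
m=box(270,315,120,200)&grn;print("bar",pca(W[m][:,:2]),np.median(Z[m]),m.sum())
m=box(245,340,105,200)&(abs(Z-130)<6)&~grn&(h[...,2]>90);P=W[m][:,:2];c,_=cv2.minEnclosingCircle(P.astype(np.float32)),0
print("flange mean",P.mean(0),"minenc",c,"z",np.median(Z[m]))
hull=cv2.convexHull(P.astype(np.float32))[:,0];print("hullcirc",circ(hull))
for b in(box(225,262,125,155),box(322,345,152,175)):
    m=b&grn;print("mark",W[m].mean(0),m.sum())
m=box(90,215,0,125)&(abs(Z-25)<5)&(h[...,2]>140);P=W[m];print("tray",cv2.minAreaRect(P[:,:2].astype(np.float32)),np.median(P[:,2]))
tub=box(340,560,0,190)&(abs(Z-118)<4)&(h[...,2]>150);P=W[tub][:,:2];print("tub",ransac(P,147,4))
m=box(240,300,245,310)&(abs(Z-70)<3);print("holder",m.sum(),ransac(W[m][:,:2],23,4))
m=box(240,285,290,355)&(h[...,0]<20)&(h[...,1]>150)&(Z>150);print("brushtop",W[m].mean(0) if m.any() else 0,Z[m].max() if m.any() else 0)
m=box(150,230,230,310)&(abs(Z-85)<5);print("beaker",m.sum(),ransac(W[m][:,:2],34,4), np.median(W[m][:,2]))
E
```

```text
bar (array([615.12712884, 232.36166455]), np.float64(-1.112513136874277)) 161.7220168732082 296
flange mean [614.47502614 233.50925579] minenc ((615.4209594726562, 232.14413452148438), 50.98373794555664) z 130.80901723189083
hullcirc (array([615.3262557 , 231.28281465]), np.float64(41.57799052324388))
mark [nan nan nan] 252
mark [660.66984441 236.87570216 125.73591755] 74
tray ((418.23492431640625, 261.09674072265625), (136.0906219482422, 124.09487915039062), 13.453481674194336) 25.09089061008288
tub (array([767.03419531, 408.81179007]), np.float64(145.72031801801222), np.int64(2249))
holder 365 (array([657.40116932,  36.15423193]), np.float64(22.366292421929984), np.int64(335))
brushtop [656.52846032  39.26133447 169.33609113] 180.5533039129739
beaker 527 (array([554.42133763,  23.26810648]), np.float64(33.414164998656766), np.int64(527)) 85.135942308138
```

```bash
cat >> h.py <<'E'
def plan(x,y,z,psi=None):
    T=tool();p0=np.arctan2(T[1,0],T[0,0])
    if psi is None: psi=p0
    d=np.array([x,y,z])-T[:3,3];a=-(psi-p0);a=(a+np.pi)%(2*np.pi)-np.pi
    c,s=np.cos(psi),np.sin(psi);t=[d[0]*c+d[1]*s,d[0]*s-d[1]*c,-d[2]]
    print("psi0 %.3f turn first %.2f deg (%.1f rows), then shift %s (%.1f rows) q7 %.2f q3 %.2f"%(p0,np.degrees(a),abs(np.degrees(a))/7.1,np.round(t,1),np.linalg.norm(t)/41,arm.sense()['qpos'][6],arm.sense()['qpos'][2]))
E
python3 -c "
from h import *
plan(615.1,232.4,136,-1.1125+np.pi)"
```

```text
psi0 1.941 turn first -5.06 deg (0.7 rows), then shift [ 22.3  16.2 230. ] (5.7 rows) q7 -0.45 q3 -1.27
```

Request:
carry_out(commands=[[[0,0,0],[0,0,-5]],[[22.3,16.2,0],[0,0,0]],[[0,0,38],[0,0,0]],[[0,0,38],[0,0,0]],[[0,0,38],[0,0,0]],[[0,0,38],[0,0,0]],[[0,0,38],[0,0,0]],[[0,0,20],[0,0,0]],[[0,0,12],[0,0,0]],[[0,0,8],[0,0,0]],[[0,0,0],[0,0,0]],[[0,0,0],[0,0,0]]], hand=50)

```text
t: 4.75
tcp_pos: [615.7, 233.1, 137.6]
eef_rot: [0.0, 0.527, 0.85, 0.001]
ft_force: [0.6, -0.5, 0.9]
grip_width: 50.0
grasp_force: 0.0
```

Request:
carry_out(commands=[[[0,0,0],[0,0,0]],[[0,0,0],[0,0,0]],[[0,0,0],[0,0,0]],[[0,0,0],[0,0,0]],[[0,0,0],[0,0,0]],[[0,0,0],[0,0,0]],[[0,0,0],[0,0,0]],[[0,0,0],[0,0,0]]], hand=0, grip_force=30)

```text
t: 5.42
tcp_pos: [615.7, 232.9, 137.7]
eef_rot: [0.001, 0.527, 0.85, 0.001]
ft_force: [-0.2, 0.0, 6.3]
grip_width: 11.4
grasp_force: 31.4
```

```bash
python3 -c "
from h import *
s=arm.sense();print(s['qpos'].round(2),s['ft_force'].round(1),s['ft_torque'].round(2));plan(615.1,232.4,136,0.1+np.pi)"
```

```text
[ 0.3   0.88 -1.13  1.59  0.84  1.22 -0.53] [-0.2  0.   6.3] [-0.17  0.15 -0.01]
psi0 2.032 turn first -69.32 deg (9.8 rows), then shift [ 0.7 -0.4  1.7] (0.0 rows) q7 -0.53 q3 -1.13
```

Request:
carry_out(commands=[[[0,0,0],[0,0,-6.9]],[[0,0,0],[0,0,-6.9]],[[0,0,0],[0,0,-6.9]],[[0,0,0],[0,0,-6.9]],[[0,0,0],[0,0,-6.9]],[[0,0,0],[0,0,-6.9]],[[0,0,0],[0,0,-6.9]],[[0,0,0],[0,0,-6.9]],[[0,0,0],[0,0,-6.9]],[[0,0,0],[0,0,-6.9]],[[0,0,0],[0,0,0]],[[0,0,0],[0,0,0]]])

```text
t: 6.42
tcp_pos: [615.3, 232.6, 137.7]
eef_rot: [0.0, -0.048, 0.999, 0.0]
ft_force: [-0.7, -1.9, 8.2]
grip_width: 11.5
grasp_force: 31.7
```

```bash
python3 -c "
from h import *
s=arm.sense();print(s['qpos'].round(2),s['ft_force'].round(1),s['ft_torque'].round(2));plan(615.1,232.4,300,0.1+np.pi)
look('side','d2');p=cv2.imread('pics/d2.png');cv2.imwrite('pics/d2c.png',cv2.resize(p[180:320,170:350],None,fx=3,fy=3))"
```

```text
[ 0.37  1.02 -1.32  1.59  1.01  1.34  0.58] [-0.7 -1.9  8.2] [-0.4   0.32  0.17]
psi0 -3.046 turn first -0.28 deg (0.0 rows), then shift [ 3.000e-01 -1.000e-01 -1.623e+02] (4.0 rows) q7 0.58 q3 -1.32
```

View pics/d2c.png

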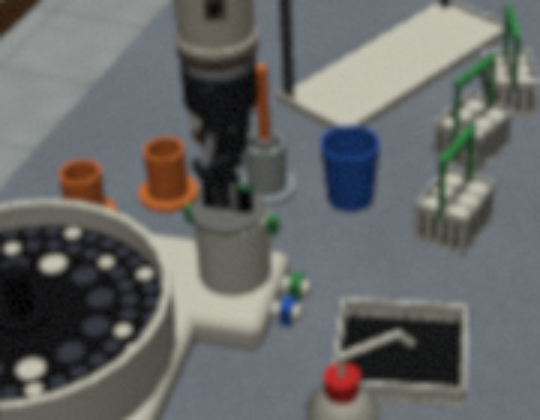

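Request:
carry_out(commands=[[[0,0,-4],[0,0,0]],[[0,0,-6],[0,0,0]],[[0,0,-10],[0,0,0]],[[0,0,-15],[0,0,0]],[[0,0,-25],[0,0,0]],[[0,0,-35],[0,0,0]],[[0,0,-40],[0,0,0]],[[0,0,-40],[0,0,0]],[[0,0,0],[0,0,0]],[[0,0,0],[0,0,0]]])

```text
t: 7.3
tcp_pos: [615.5, 234.2, 315.9]
eef_rot: [0.003, -0.048, 0.999, 0.001]
ft_force: [-0.4, -0.7, -1.9]
grip_width: 11.3
grasp_force: 30.5
```

```bash
python3 - <<'E'
from h import *
for n in("s1","d1"):
    W=cloud(load(n)).reshape(-1,3);m=(W[:,0]>360)&(W[:,0]<520)&(W[:,1]>200)&(W[:,1]<480)&(W[:,2]>90)&(W[:,2]<300)
    P=W[m];print(n,len(P))
    for y in range(200,480,15):
        k=(P[:,1]>=y)&(P[:,1]<y+15)
        if k.sum(): print(y,k.sum(),P[k].min(0).round(),P[k].max(0).round())
look("scene","s2");v=look("side","d3");p=v[0];cv2.imwrite('pics/d3c.png',cv2.resize(p[180:340,150:350],None,fx=3,fy=3))
plan(418.2,261.1,300,.235+np.pi)
print(arm.sense()['qpos'].round(2))
E
```

```text
s1 234
395 40 [365. 401.  91.] [449. 410. 186.]
410 90 [376. 410.  90.] [454. 425. 184.]
425 76 [406. 425.  92.] [457. 439. 170.]
440 25 [411. 440.  90.] [454. 455. 143.]
455 3 [432. 456. 100.] [438. 462. 102.]
d1 541
395 12 [365. 404. 102.] [411. 410. 186.]
410 65 [372. 410.  97.] [450. 425. 189.]
425 146 [388. 425.  93.] [454. 440. 177.]
440 217 [389. 440.  90.] [452. 455. 145.]
455 101 [399. 455.  91.] [444. 469. 117.]
psi0 -3.047 turn first -8.03 deg (1.1 rows), then shift [184.6  73.7  11.6] (4.9 rows) q7 0.68 q3 -1.44
[ 0.38  0.86 -1.44  1.42  0.85  1.57  0.68]
```

View pics/d3c.png

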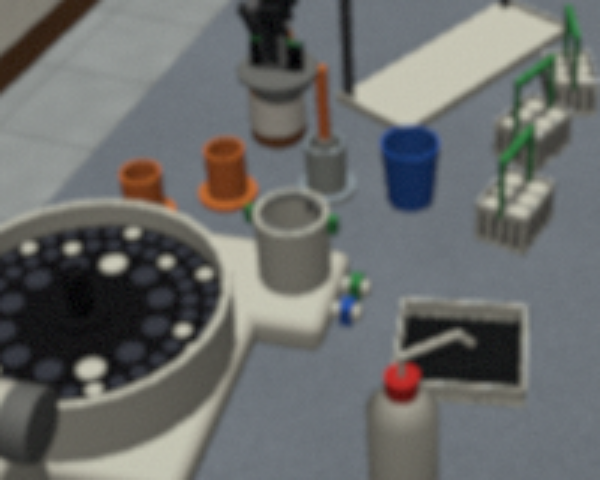

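```bash
python3 -c "
from h import *
plan(420,257,41.5)"
```

```text
psi0 -3.047 turn first 0.00 deg (0.0 rows), then shift [191.7  43.  270.1] (8.1 rows) q7 0.68 q3 -1.44
```

Request:
carry_out(commands=[[[38,8.6,0],[0,0,0]],[[38,8.6,0],[0,0,0]],[[38,8.6,0],[0,0,0]],[[38,8.6,0],[0,0,0]],[[38,8.6,0],[0,0,0]],[[0,0,40],[0,0,0]],[[0,0,40],[0,0,0]],[[0,0,40],[0,0,0]],[[0,0,40],[0,0,0]],[[0,0,0],[0,0,0]],[[0,0,0],[0,0,0]],[[0,0,0],[0,0,0]]])

```text
t: 8.4
tcp_pos: [421.9, 258.4, 152.5]
eef_rot: [-0.0, -0.048, 0.999, 0.001]
ft_force: [1.4, 0.9, 0.4]
grip_width: 11.4
grasp_force: 30.3
```

```bash
python3 -c "
from h import *
print(arm.sense()['qpos'].round(2))
plan(420,257,41.5)"
```

```text
[ 0.37  0.65 -1.27  1.99  0.73  1.06  0.42]
psi0 -3.046 turn first 0.00 deg (0.0 rows), then shift [  2.   -1.2 111. ] (2.7 rows) q7 0.42 q3 -1.27
```

Request:
carry_out(commands=[[[0,0,35],[0,0,0]],[[0,0,35],[0,0,0]],[[0,0,15],[0,0,0]],[[0,0,10],[0,0,0]],[[0,0,6],[0,0,0]],[[0,0,4],[0,0,0]],[[0,0,3],[0,0,0]],[[0,0,2],[0,0,0]],[[0,0,0],[0,0,0]],[[0,0,0],[0,0,0]]])

```text
t: 9.23
tcp_pos: [422.3, 257.6, 41.9]
eef_rot: [0.001, -0.047, 0.999, 0.0]
ft_force: [0.6, 0.5, -0.9]
grip_width: 11.3
grasp_force: 30.3
```

Request:
carry_out(commands=[[[0,0,1],[0,0,0]],[[0,0,1],[0,0,0]],[[0,0,0],[0,0,0]],[[0,0,0],[0,0,0]]])

```text
t: 9.57
tcp_pos: [422.3, 257.6, 40.7]
eef_rot: [0.001, -0.047, 0.999, -0.0]
ft_force: [-1.8, -2.5, 12.5]
grip_width: 11.5
grasp_force: 32.3
```

Request:
carry_out(commands=[[[0,0,0],[0,0,0]],[[0,0,0],[0,0,0]],[[0,0,0],[0,0,0]],[[0,0,0],[0,0,0]],[[0,0,0],[0,0,0]],[[0,0,0],[0,0,0]]], hand=40)

```text
t: 10.07
tcp_pos: [421.8, 257.3, 39.2]
eef_rot: [-0.0, -0.047, 0.999, -0.0]
ft_force: [-0.3, -0.4, -0.4]
grip_width: 39.9
grasp_force: 0.0
```

Request:
carry_out(commands=[[[0,0,-20],[0,0,0]],[[0,0,-40],[0,0,0]],[[0,0,-40],[0,0,0]],[[0,0,-40],[0,0,0]],[[0,0,-40],[0,0,0]],[[0,0,-40],[0,0,0]],[[0,0,-40],[0,0,0]],[[0,0,-20],[0,0,0]],[[0,0,0],[0,0,0]],[[0,0,0],[0,0,0]]])

```text
t: 10.9
tcp_pos: [422.3, 257.5, 320.1]
eef_rot: [0.001, -0.047, 0.999, -0.0]
ft_force: [-0.7, -0.2, -0.2]
grip_width: 40.0
grasp_force: 0.0
```

```bash
python3 - <<'E'
from h import *
v=look("wrist","w2");W=cloud(v);h=hsv(v)
m=(abs(W[...,2]-33)<3)&(np.hypot(W[...,0]-421,W[...,1]-257)<60)&(h[...,2]>90);P=W[m];print("flange",m.sum(),ransac(P[:,:2],39,3),P.mean(0))
m=(W[...,2]>55)&(np.hypot(W[...,0]-421,W[...,1]-257)<40)&(W[...,2]<80);P=W[m];print("bar",m.sum(),pca(P[:,:2]),np.median(P[:,2]))
d=P[:,:2].mean(0)-[418.2,261.1];c,s=np.cos(.235),np.sin(.235);print("in tray",d[0]*c+d[1]*s,-d[0]*s+d[1]*c)
print(arm.sense()['qpos'].round(2));plan(657,37.5,340,.1+np.pi)
E
```

```text
flange 2759 (array([424.89095774, 258.46020996]), np.float64(37.647834181416954), np.int64(526)) [422.26873131 257.4204653   33.91730139]
bar 486 (array([422.56018525, 257.47723425]), np.float64(0.08274151159374164)) 64.11245588920164
in tray 3.3968070922243943 -4.5384302019519
[ 0.55  0.46 -1.48  1.81  0.48  1.32  0.62]
psi0 -3.047 turn first -0.34 deg (0.0 rows), then shift [-212.2 -241.7  -21.2] (7.9 rows) q7 0.62 q3 -1.48
```

Request:
carry_out(commands=[[[-26.5,-30.2,-2.7],[0,0,0]],[[-26.5,-30.2,-2.7],[0,0,0]],[[-26.5,-30.2,-2.7],[0,0,0]],[[-26.5,-30.2,-2.7],[0,0,0]],[[-26.5,-30.2,-2.7],[0,0,0]],[[-26.5,-30.2,-2.7],[0,0,0]],[[-26.5,-30.2,-2.7],[0,0,0]],[[-26.5,-30.2,-2.7],[0,0,0]],[[0,0,0],[0,0,0]],[[0,0,0],[0,0,0]],[[0,0,0],[0,0,0]]], hand=60)

```text
t: 11.87
tcp_pos: [654.7, 37.5, 338.6]
eef_rot: [-0.002, -0.048, 0.999, 0.0]
ft_force: [-0.9, 0.5, -0.1]
grip_width: 60.3
grasp_force: 0.0
```

```bash
cat >> h.py <<'E'
def handle(vs,c,rad=45):
    P=[]
    for v in vs:
        W=cloud(v);h=hsv(v);m=(h[...,0]<20)&(h[...,1]>130)&(W[...,2]>80)&(W[...,2]<400)&(np.hypot(W[...,0]-c[0],W[...,1]-c[1])<rad)
        Q=W[m];print("n",len(Q),Q.min(0).round() if len(Q) else'',Q.max(0).round() if len(Q) else'')
        P.append(Q)
        if len(Q)>30:
            for a in range(int(Q[:,2].min()//20*20),int(Q[:,2].max())+1,20):
                k=(Q[:,2]>=a)&(Q[:,2]<a+20)
                if k.sum()>5: print(a,k.sum(),Q[k].mean(0).round(1))
    return P
E
python3 - <<'E'
from h import *
print(arm.sense()['qpos'].round(2))
v=look("wrist","w3");handle([v,look("scene","s3"),look("side","d4")],(657,37))
W=cloud(v);m=(abs(W[...,2]-70)<4)&(np.hypot(W[...,0]-657,W[...,1]-37)<35);print("holder",m.sum(),ransac(W[m][:,:2],25,3),ransac(W[m][:,:2],20,3))
m=(abs(W[...,2]-85)<4)&(np.hypot(W[...,0]-554,W[...,1]-23)<55);print("beaker",m.sum(),ransac(W[m][:,:2],34,3))
E
```

```text
[ 0.65  0.73 -1.3   1.38  0.7   1.54  1.08]
n 539 [641.  27.  86.] [665.  69. 360.]
80 26 [650.9  34.2  93.5]
100 46 [651.1  34.2 110.6]
120 61 [651.6  34.6 130.8]
140 70 [651.4  34.2 150.2]
160 243 [656.   35.  175.7]
340 88 [654.2  67.6 348.4]
n 104 [642.  27.  81.] [668.  69. 365.]
80 18 [662.2  32.   90. ]
100 19 [662.7  32.4 109.5]
120 20 [662.8  31.8 129.6]
140 21 [662.9  31.4 150.2]
160 25 [660.8  32.2 171. ]
n 60 [649.  33.  81.] [661.  47. 179.]
80 10 [655.2  40.6  91.1]
100 11 [655.1  40.2 112.9]
120 13 [654.9  41.  131.5]
140 13 [654.8  39.3 149. ]
160 13 [655.9  40.9 171.8]
holder 477 (array([658.26026787,  34.9117113 ]), np.float64(23.256622596825476), np.int64(301)) (array([656.32869946,  34.65007179]), np.float64(21.37282488774232), np.int64(332))
beaker 951 (array([554.40771608,  21.76919878]), np.float64(33.38987470305083), np.int64(951))
```

View pics/w3.png

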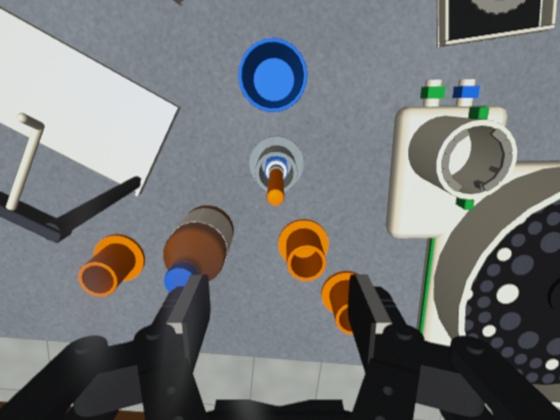

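```bash
python3 -c "
from h import *
plan(657.5,35,119)"
```

```text
psi0 -3.044 turn first 0.00 deg (0.0 rows), then shift [ -2.6  -3.8 221.4] (5.4 rows) q7 1.08 q3 -1.30
```

Request:
carry_out(commands=[[[-2.6,-3.8,0],[0,0,0]],[[0,0,40],[0,0,0]],[[0,0,40],[0,0,0]],[[0,0,40],[0,0,0]],[[0,0,40],[0,0,0]],[[0,0,30],[0,0,0]],[[0,0,20],[0,0,0]],[[0,0,11],[0,0,0]],[[0,0,0],[0,0,0]],[[0,0,0],[0,0,0]]])

```text
t: 12.85
tcp_pos: [658.9, 33.8, 120.7]
eef_rot: [0.0, -0.048, 0.999, 0.0]
ft_force: [-0.3, 0.1, 0.1]
grip_width: 59.8
grasp_force: 0.0
```

Request:
carry_out(commands=[[[0,0,0],[0,0,0]],[[0,0,0],[0,0,0]],[[0,0,0],[0,0,0]],[[0,0,0],[0,0,0]],[[0,0,0],[0,0,0]],[[0,0,0],[0,0,0]],[[0,0,0],[0,0,0]],[[0,0,0],[0,0,0]]], hand=0, grip_force=50)

```text
t: 13.52
tcp_pos: [659.5, 34.0, 121.4]
eef_rot: [0.001, -0.047, 0.999, 0.0]
ft_force: [-0.5, 0.2, 6.0]
grip_width: 14.7
grasp_force: 49.0
```

Request:
carry_out(commands=[[[0,0,-10],[0,0,0]],[[0,0,-20],[0,0,0]],[[0,0,-30],[0,0,0]],[[0,0,-35],[0,0,0]],[[0,0,-35],[0,0,0]],[[0,0,-30],[0,0,0]],[[0,0,0],[0,0,0]],[[0,0,0],[0,0,0]],[[0,0,0],[0,0,0]]])

```text
t: 14.27
tcp_pos: [658.3, 32.8, 279.6]
eef_rot: [-0.0, -0.047, 0.999, -0.001]
ft_force: [-0.3, -1.0, -1.0]
grip_width: 14.9
grasp_force: 48.8
```

```bash
python3 - <<'E'
from h import *
print(arm.sense()['qpos'].round(2))
vs=[look("scene","s4"),look("side","d5")]
for v in vs:
    W=cloud(v);h=hsv(v);t=tool()[:3,3];m=(W[...,2]>100)&(W[...,2]<t[2]-8)&(np.hypot(W[...,0]-t[0],W[...,1]-t[1])<40)
    Q=W[m]
    for a in range(100,int(t[2]),20):
        k=(Q[:,2]>=a)&(Q[:,2]<a+20)
        if k.sum()>3: print(a,k.sum(),Q[k].mean(0).round(1),Q[k].min(0).round(1))
v=vs[1];W=cloud(v);m=(abs(W[...,2]-85)<4)&(np.hypot(W[...,0]-554,W[...,1]-23)<70);print("beaker",m.sum(),ransac(W[m][:,:2],34,3))
v=vs[0];W=cloud(v);m=(abs(W[...,2]-85)<4)&(np.hypot(W[...,0]-554,W[...,1]-23)<70);print("beaker",m.sum(),ransac(W[m][:,:2],34,3))
plan(554.5,22.3,300)
p=v[0];cv2.imwrite('pics/s4c.png',cv2.resize(p[150:290,180:380],None,fx=3,fy=3))
E
```

```text
[ 0.65  0.78 -1.26  1.45  0.74  1.44  1.05]
160 32 [664.5  27.9 173.7] [649.6  18.7 165.8]
180 45 [665.3  29.3 191. ] [652.1  18.  180.1]
200 54 [663.4  28.9 210.3] [649.1  18.5 200. ]
220 38 [662.   31.  229.8] [650.9  24.  220.3]
240 32 [660.4  31.3 249.9] [651.9  24.4 240.5]
260 18 [660.9  30.8 265.2] [652.3  25.7 260.1]
160 24 [650.1  40.  173.8] [641.6  27.  164.9]
180 41 [650.9  40.2 190.7] [641.4  22.8 180.6]
200 47 [652.4  38.9 210.1] [641.2  26.2 200.3]
220 30 [653.2  36.6 230.3] [646.6  26.  220.8]
240 20 [653.5  36.3 250.6] [647.5  30.1 240.4]
260 13 [653.1  36.8 264.8] [647.3  28.6 261.2]
beaker 70 (array([553.5757998 ,  21.73391375]), np.float64(33.512086199418235), np.int64(60))
beaker 63 (array([554.82127934,  21.43092998]), np.float64(33.776293581602836), np.int64(56))
psi0 -3.047 turn first 0.00 deg (0.0 rows), then shift [103.9  -0.5 -21.6] (2.6 rows) q7 1.05 q3 -1.26
```

View pics/s4c.png

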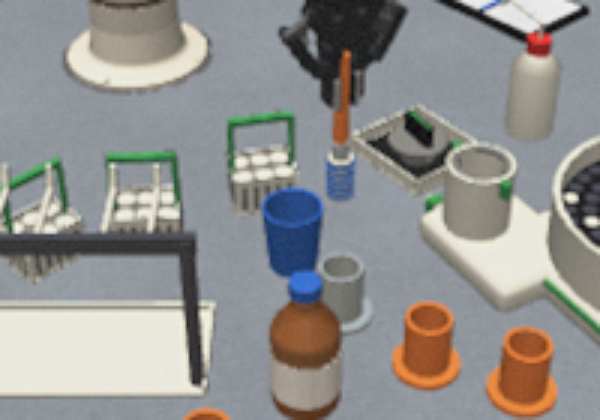

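Request:
carry_out(commands=[[[35,-0.2,0],[0,0,0]],[[35,-0.2,0],[0,0,0]],[[34,-0.1,0],[0,0,0]],[[0,0,0],[0,0,0]],[[0,0,30],[0,0,0]],[[0,0,30],[0,0,0]],[[0,0,30],[0,0,0]],[[0,0,25],[0,0,0]],[[0,0,16],[0,0,0]],[[0,0,0],[0,0,0]],[[0,0,0],[0,0,0]],[[0,0,0],[0,0,0]]])

```text
t: 15.37
tcp_pos: [556.0, 23.7, 150.1]
eef_rot: [0.001, -0.048, 0.999, 0.0]
ft_force: [0.3, -0.4, -0.0]
grip_width: 14.5
grasp_force: 48.8
```

Request:
carry_out(commands=[[[0,0,0],[0,0,0]],[[0,0,0],[0,0,0]],[[0,0,0],[0,0,0]],[[0,0,-35],[0,0,0]],[[0,0,-35],[0,0,0]],[[0,0,-35],[0,0,0]],[[0,0,-40],[0,0,0]],[[0,0,-10],[0,0,0]],[[0,0,0],[0,0,0]],[[0,0,0],[0,0,0]]])

```text
t: 16.2
tcp_pos: [555.4, 22.8, 304.3]
eef_rot: [0.001, -0.047, 0.999, -0.001]
ft_force: [-0.1, 0.0, -0.9]
grip_width: 14.8
grasp_force: 48.9
```

```bash
python3 - <<'E'
from h import *
print(arm.sense()['qpos'].round(2))
v=look("side","d6");W=cloud(v);m=(abs(W[...,2]-85)<4)&(np.hypot(W[...,0]-554,W[...,1]-23)<70);print("beaker",m.sum(),ransac(W[m][:,:2],34,3))
plan(615.2,232.2,175)
E
```

```text
[ 0.89  0.62 -1.41  1.69  0.63  1.38  1.04]
beaker 68 (array([552.47236199,  22.55687117]), np.float64(33.651336159582996), np.int64(54))
psi0 -3.047 turn first 0.00 deg (0.0 rows), then shift [-80.  203.  128.2] (6.2 rows) q7 1.04 q3 -1.41
```

Request:
carry_out(commands=[[[-13.3,33.8,0],[0,0,0]],[[-13.3,33.8,0],[0,0,0]],[[-13.3,33.8,0],[0,0,0]],[[-13.3,33.8,0],[0,0,0]],[[-13.3,33.8,0],[0,0,0]],[[-13.3,34,0],[0,0,0]],[[0,0,0],[0,0,0]],[[0,0,30],[0,0,0]],[[0,0,0],[0,0,0]],[[0,0,0],[0,0,0]],[[0,0,0],[0,0,0]]])

```text
t: 17.17
tcp_pos: [615.3, 231.6, 273.3]
eef_rot: [-0.001, -0.047, 0.999, -0.0]
ft_force: [0.2, 0.2, 0.1]
grip_width: 14.7
grasp_force: 49.0
```

```bash
python3 - <<'E'
from h import *
print(arm.sense()['qpos'].round(2))
look("side","d7");plan(615.2,232.2,175)
t=tool()[:3,3]
for n in("scene","side"):
    v=look(n);W=cloud(v);m=(W[...,2]>158)&(W[...,2]<205)&(np.hypot(W[...,0]-t[0],W[...,1]-t[1])<40);print(W[m].mean(0),W[m].min(0),m.sum())
E
```

```text
[ 0.33  0.76 -1.22  1.47  0.71  1.41  0.76]
psi0 -3.048 turn first 0.00 deg (0.0 rows), then shift [ 0.4  0.4 99.2] (2.4 rows) q7 0.76 q3 -1.22
[621.86155133 226.39237105 184.6388918 ] [604.75495907 216.71114424 159.31987603] 91
[609.27171802 239.32345127 184.42978197] [598.31840723 224.44963375 161.36207406] 102
```

Centred (head mean between views ≈ 615.5, 232.8). Lower into the pot, hold, raise.

Request:
carry_out(commands=[[[0,0,20],[0,0,0]],[[0,0,20],[0,0,0]],[[0,0,20],[0,0,0]],[[0,0,20],[0,0,0]],[[0,0,18],[0,0,0]],[[0,0,0],[0,0,0]],[[0,0,0],[0,0,0]],[[0,0,0],[0,0,0]],[[0,0,0],[0,0,0]],[[0,0,0],[0,0,0]],[[0,0,0],[0,0,0]]])

```text
t: 18.23
tcp_pos: [615.9, 233.0, 177.1]
eef_rot: [0.001, -0.047, 0.999, 0.0]
ft_force: [-0.9, -0.7, -0.2]
grip_width: 14.7
grasp_force: 49.0
```

Request:
carry_out(commands=[[[0,0,-20],[0,0,0]],[[0,0,-30],[0,0,0]],[[0,0,-40],[0,0,0]],[[0,0,-40],[0,0,0]],[[0,0,0],[0,0,0]],[[0,0,0],[0,0,0]]])

```text
t: 18.73
tcp_pos: [616.3, 234.1, 309.6]
eef_rot: [0.003, -0.047, 0.999, 0.001]
ft_force: [0.3, -0.4, -1.8]
grip_width: 15.0
grasp_force: 49.0
```

```bash
python3 - <<'E'
from h import *
plan(657.8,34.5,300)
E
```

```text
psi0 -3.047 turn first 0.00 deg (0.0 rows), then shift [ -22.4 -202.7    9.6] (5.0 rows) q7 0.78 q3 -1.24
```

Request:
carry_out(commands=[[[-4,-34,0],[0,0,0]],[[-4,-34,0],[0,0,0]],[[-4,-34,0],[0,0,0]],[[-4,-34,0],[0,0,0]],[[-4,-34,0],[0,0,0]],[[-3,-31,0],[0,0,0]],[[0,0,30],[0,0,0]],[[0,0,30],[0,0,0]],[[0,0,0],[0,0,0]],[[0,0,0],[0,0,0]],[[0,0,0],[0,0,0]]])

```text
t: 19.65
tcp_pos: [657.4, 35.7, 246.8]
eef_rot: [0.0, -0.048, 0.999, 0.0]
ft_force: [-0.0, 1.0, -0.9]
grip_width: 14.8
grasp_force: 49.1
```

```bash
python3 - <<'E'
from h import *
print(arm.sense()['qpos'].round(2))
plan(658.0,34.3,122)
t=tool()[:3,3];print(t)
for n in("scene","side"):
    v=look(n);W=cloud(v)
    for a,b in((136,180),(215,228)):
        m=(W[...,2]>a)&(W[...,2]<b)&(np.hypot(W[...,0]-t[0],W[...,1]-t[1])<40);print(W[m].mean(0),W[m].min(0),m.sum())
E
```

```text
[ 0.64  0.79 -1.23  1.5   0.75  1.38  1.04]
psi0 -3.046 turn first 0.00 deg (0.0 rows), then shift [ -0.5  -1.5 124.8] (3.0 rows) q7 1.04 q3 -1.23
[657.35447138  35.70063129 246.77048844]
[664.37836513  32.33619498 158.46012118] [651.83406106  20.88608948 137.79864451] 100
[660.06857643  33.04100385 222.3589403 ] [652.9963135   27.93714304 216.32386482] 16
[650.9499919   44.31626406 159.72483006] [641.1129353   27.71648254 137.31534038] 86
[652.0581061   41.64434354 221.59624476] [646.97618639  37.09043115 215.3352848 ] 12
```

Request:
carry_out(commands=[[[0,-2,20],[0,0,0]],[[0,0,20],[0,0,0]],[[0,0,20],[0,0,0]],[[0,0,20],[0,0,0]],[[0,0,15],[0,0,0]],[[0,0,12],[0,0,0]],[[0,0,8],[0,0,0]],[[0,0,6],[0,0,0]],[[0,0,2],[0,0,0]],[[0,0,0],[0,0,0]],[[0,0,0],[0,0,0]]])

```text
t: 20.67
tcp_pos: [658.0, 33.0, 123.7]
eef_rot: [0.001, -0.047, 0.999, 0.0]
ft_force: [0.1, 0.2, -0.2]
grip_width: 14.5
grasp_force: 49.1
```

Request:
carry_out(commands=[[[0,0,2],[0,0,0]],[[0,0,0],[0,0,0]],[[0,0,0],[0,0,0]]])

```text
t: 20.92
tcp_pos: [657.8, 32.8, 121.4]
eef_rot: [0.0, -0.047, 0.999, 0.0]
ft_force: [-0.4, -0.2, 0.3]
grip_width: 14.6
grasp_force: 49.1
```

Request:
carry_out(commands=[[[0,0,0],[0,0,0]],[[0,0,0],[0,0,0]],[[0,0,0],[0,0,0]],[[0,0,0],[0,0,0]],[[0,0,0],[0,0,0]],[[0,0,0],[0,0,0]]], hand=60)

```text
t: 21.42
tcp_pos: [657.5, 32.7, 120.9]
eef_rot: [0.0, -0.047, 0.999, -0.0]
ft_force: [0.4, -0.5, 0.0]
grip_width: 59.9
grasp_force: 0.0
```

Request:
carry_out(commands=[[[0,0,-25],[0,0,0]],[[0,0,-35],[0,0,0]],[[0,0,-40],[0,0,0]],[[0,0,-40],[0,0,0]],[[0,0,-40],[0,0,0]],[[0,0,-40],[0,0,0]],[[0,0,0],[0,0,0]],[[0,0,0],[0,0,0]]])

```text
t: 22.08
tcp_pos: [658.5, 33.8, 344.1]
eef_rot: [0.003, -0.047, 0.999, 0.0]
ft_force: [-0.1, 0.4, -0.9]
grip_width: 60.2
grasp_force: 0.0
```

```bash
python3 - <<'E'
from h import *
print(arm.sense()['qpos'].round(2))
vs=[look("scene","s8"),look("side","d8")]
handle([look("wrist","w8")]+vs,(657,37))
top(vs,300,760,-500,100,1.3,"pics/top8.png",zmax=245)
E
```

```text
[ 0.65  0.72 -1.28  1.37  0.68  1.53  1.09]
n 523 [643.  25.  88.] [667.  66. 359.]
80 21 [649.4  32.6  93.6]
100 46 [649.5  32.2 110.4]
120 54 [649.8  32.6 130.8]
140 68 [649.9  32.2 150.1]
160 242 [654.4  33.4 175.7]
340 92 [655.3  62.8 349.5]
n 104 [649.  24.  81.] [669.  39. 177.]
80 18 [660.2  29.6  90.5]
100 19 [661.   29.5 110. ]
120 22 [660.9  29.5 130.9]
140 18 [659.8  29.2 150.2]
160 27 [658.2  30.3 170.8]
n 63 [647.  33.  81.] [661.  48. 180.]
80 12 [654.4  38.   90.2]
100 13 [652.9  39.4 109.5]
120 13 [653.4  37.3 127.2]
140 8 [653.3  37.3 147.7]
160 17 [653.8  39.2 169.5]
```

View pics/top8.png

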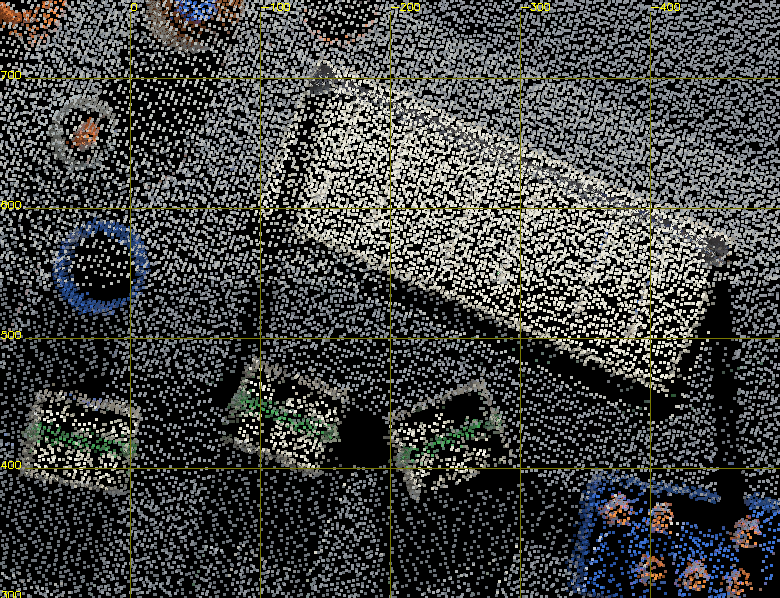

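```bash
python3 -c "
from h import *
plan(590,-285,380,1.163)"
```

```text
psi0 -3.047 turn first 118.79 deg (16.7 rows), then shift [-317.7   64.3  -40.7] (8.0 rows) q7 1.09 q3 -1.27
```

Request:
carry_out(commands=[[[0,0,-5],[0,0,7]],[[0,0,-5],[0,0,7]],[[0,0,-5],[0,0,7]],[[0,0,-5],[0,0,7]],[[0,0,-5],[0,0,7]],[[0,0,-5],[0,0,7]],[[0,0,-5],[0,0,7]],[[0,0,-5],[0,0,7]],[[0,0,0],[0,0,7]],[[0,0,0],[0,0,7]],[[0,0,0],[0,0,7]],[[0,0,0],[0,0,7]]])

```text
t: 23.23
tcp_pos: [656.9, 32.1, 378.6]
eef_rot: [-0.001, 0.636, 0.772, -0.001]
ft_force: [0.8, 0.1, -0.7]
grip_width: 60.4
grasp_force: 0.0
```

Request:
carry_out(commands=[[[0,0,0],[0,0,7]],[[0,0,0],[0,0,7]],[[0,0,0],[0,0,7]],[[0,0,0],[0,0,7]],[[0,0,0],[0,0,7]],[[-39,8,0],[0,0,0]],[[-39,8,0],[0,0,0]],[[-39,8,0],[0,0,0]],[[-39,8,0],[0,0,0]],[[-39,8,0],[0,0,0]],[[-39,8,0],[0,0,0]],[[-39,8,0],[0,0,0]]])

```text
t: 24.23
tcp_pos: [598.0, -242.0, 378.8]
eef_rot: [-0.001, 0.837, 0.548, -0.001]
ft_force: [0.9, -0.1, 0.1]
grip_width: 59.8
grasp_force: 0.0
```

Request:
carry_out(commands=[[[-39,8,0],[0,0,0]],[[0,0,0],[0,0,0]],[[0,0,0],[0,0,0]],[[0,0,0],[0,0,0]]])

```text
t: 24.57
tcp_pos: [590.7, -278.6, 379.1]
eef_rot: [-0.002, 0.837, 0.547, -0.0]
ft_force: [-0.2, 0.7, 0.4]
grip_width: 59.9
grasp_force: 0.0
```

```bash
python3 - <<'E'
from h import *
print(arm.sense()['qpos'].round(2),tool()[:3,3])
v=look("wrist","w9");W=cloud(v);m=(W[...,2]>192)&(W[...,2]<234)&(W[...,1]<-100)
im=np.zeros((560,700),np.uint8);P=W[m];r=((720-P[:,0])*2).astype(int);c=((-120-P[:,1])*2).astype(int);k=(r>=0)&(r<560)&(c>=0)&(c<700);im[r[k],c[k]]=np.clip((P[k,2]-180)*4.5,0,255)
for i in range(0,560,100): cv2.putText(im,str(720-i//2),(0,i+4),0,.4,255)
for i in range(0,700,100): cv2.putText(im,str(-120-i//2),(i,10),0,.4,255)
cv2.imwrite("pics/st9.png",np.vstack([im]))
E
```

```text
[ 0.93  0.49 -0.81  1.33  0.35  1.47 -0.26] [ 590.73193627 -278.62465275  379.07088411]
```

View pics/st9.png

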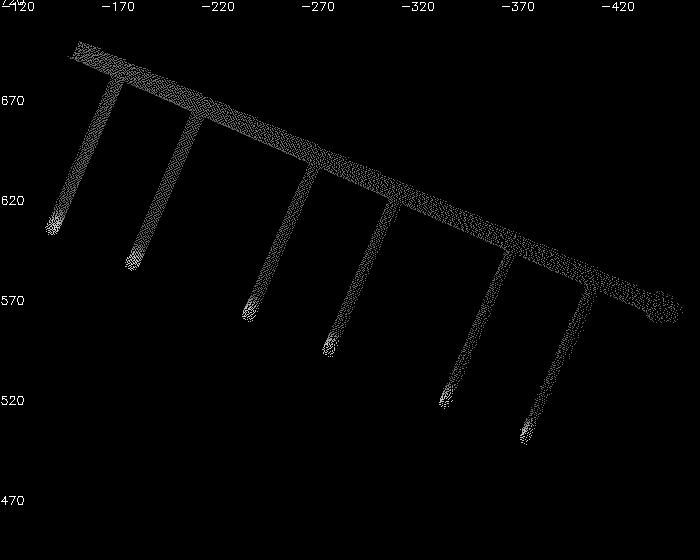

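View pics/w9.png

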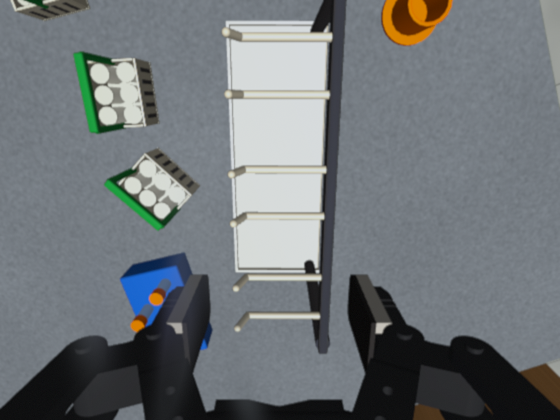

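```bash
cat >> h.py <<'E'
def bails(v):
    W=cloud(v);h=hsv(v);m=(h[...,0]>50)&(h[...,0]<85)&(h[...,1]>110)&(h[...,2]>50)&(W[...,2]>112)&(W[...,2]<140)&(W[...,0]<540)&(W[...,1]<150)
    n,L,st,_=cv2.connectedComponentsWithStats(cv2.morphologyEx(m.astype(np.uint8),cv2.MORPH_CLOSE,np.ones((5,5))))
    for i in range(1,n):
        if st[i,4]<40: continue
        P=W[(L==i)&m];c,a=pca(P[:,:2]);r=cv2.minAreaRect(P[:,:2].astype(np.float32));print("bail",c.round(1),"yaw %.3f"%(a%np.pi),"rect",np.round(r[0],1),np.round(r[1],1),"z %.1f n %d"%(np.median(P[:,2]),len(P)))
E
python3 - <<'E'
from h import *
v=load("w9");W=cloud(v);h=hsv(v)
Z=W[...,2];base=(W[...,1]<-100)&(W[...,0]>450)
bar=base&(Z>198)&(Z<212)&(h[...,2]<90);c,a=pca(W[bar][:,:2]);a=a%np.pi;print("crossbar",c,"yaw",a-np.pi/2,np.median(Z[bar]))
ex=np.array([np.sin(a),-np.cos(a)]);ey=np.array([np.cos(a),np.sin(a)])
pr=base&(Z>192)&(Z<235)&(h[...,2]>110);P=W[pr];u=P[:,:2]@ex;w=P[:,:2]@ey
print("crossbar u",np.median(W[bar][:,:2]@ex),"prong u range",np.percentile(u,[1,99]))
hist,e=np.histogram(w,bins=np.arange(w.min(),w.max()+3,3))
k=u<np.percentile(u,99)-25
s=np.sort(w[k]);g=np.split(s,np.where(np.diff(s)>8)[0]+1);pc=[x.mean() for x in g if len(x)>50];print("prong w",np.round(pc,1),[len(x) for x in g])
hk=[(pc[i]+pc[i+1])/2 for i in range(0,len(pc)-1,2)];U=np.median(W[bar][:,:2]@ex)-45
for q in hk: print("hook",(U*ex+q*ey).round(1))
bails(v)
E
```

```text
crossbar [ 638.22681236 -285.96017303] yaw -0.4181251506014201 205.6433504979177
crossbar u 699.4234996766322 prong u range [611.31441599 694.60879378]
prong w [-145.8 -101.8  -38.1    5.6   68.7  112.3] [352, 408, 466, 553, 668, 772]
hook [ 547.8 -378.8]
hook [ 591.4 -280.6]
hook [ 634.8 -183. ]
bail [ 441.1 -119.3] yaw 1.211 rect [ 439.8 -120.4] [81.5 10.7] z 125.3 n 880
bail [ 423.5 -244.8] yaw 1.946 rect [ 423.  -246.2] [11.  80.9] z 125.2 n 700
```

```bash
python3 -c "
from h import *
plan(423.2,-245.8,220,1.946)"
```

```text
psi0 1.161 turn first -44.97 deg (6.3 rows), then shift [  90.9 -144.9  159.7] (5.7 rows) q7 -0.26 q3 -0.81
```

Request:
carry_out(commands=[[[0,0,0],[0,0,-6.4]],[[0,0,0],[0,0,-6.4]],[[0,0,0],[0,0,-6.4]],[[0,0,0],[0,0,-6.4]],[[0,0,0],[0,0,-6.4]],[[0,0,0],[0,0,-6.4]],[[0,0,0],[0,0,-6.5]],[[18.2,-29,0],[0,0,0]],[[18.2,-29,0],[0,0,0]],[[18.2,-29,0],[0,0,0]],[[18.2,-29,0],[0,0,0]],[[18.1,-28.9,0],[0,0,0]]], hand=50)

```text
t: 25.62
tcp_pos: [422.5, -244.2, 379.7]
eef_rot: [-0.001, 0.562, 0.827, 0.0]
ft_force: [-1.0, -0.0, 1.5]
grip_width: 50.0
grasp_force: 0.0
```

Request:
carry_out(commands=[[[0,0,40],[0,0,0]],[[0,0,40],[0,0,0]],[[0,0,40],[0,0,0]],[[0,0,40],[0,0,0]],[[0,0,0],[0,0,0]],[[0,0,0],[0,0,0]],[[0,0,0],[0,0,0]]])

```text
t: 26.2
tcp_pos: [425.2, -245.8, 222.8]
eef_rot: [0.001, 0.563, 0.827, 0.0]
ft_force: [0.2, -0.0, 0.7]
grip_width: 49.6
grasp_force: 0.0
```

```bash
python3 -c "
from h import *
bails(look('wrist','w10'));bails(look('scene'));
plan(423.2,-245.8,104,1.946)"
```

```text
bail [ 437.6 -123.3] yaw 1.205 rect [ 437.8 -123.5] [76.4 10. ] z 125.7 n 2002
bail [ 420.7 -243. ] yaw 1.948 rect [ 421.  -244.6] [ 9.4 81.2] z 125.7 n 1416
bail [422.   34.6] yaw 1.384 rect [421.3  34.7] [76.2 14.1] z 123.1 n 49
bail [ 439.2 -123.3] yaw 1.216 rect [ 439.6 -121. ] [73.2 15.9] z 122.9 n 54
bail [ 421.7 -241.7] yaw 1.961 rect [ 421.2 -240.4] [15.1 64.8] z 123.7 n 40
psi0 1.944 turn first -0.09 deg (0.0 rows), then shift [  1.9  -1.8 119.5] (2.9 rows) q7 0.53 q3 -1.03
```

Request:
carry_out(commands=[[[3.5,-3.2,0],[0,0,0]],[[0,0,30],[0,0,0]],[[0,0,30],[0,0,0]],[[0,0,30],[0,0,0]],[[0,0,18],[0,0,0]],[[0,0,10],[0,0,0]],[[0,0,0],[0,0,0]],[[0,0,0],[0,0,0]]])

```text
t: 26.97
tcp_pos: [419.8, -245.0, 103.9]
eef_rot: [0.001, 0.564, 0.826, 0.0]
ft_force: [0.6, 0.4, 0.2]
grip_width: 50.2
grasp_force: 0.0
```

Request:
carry_out(commands=[[[0,0,0],[0,0,0]],[[0,0,0],[0,0,0]],[[0,0,0],[0,0,0]],[[0,0,0],[0,0,0]],[[0,0,0],[0,0,0]],[[0,0,0],[0,0,0]],[[0,0,0],[0,0,0]],[[0,0,0],[0,0,0]]], hand=0, grip_force=50)

```text
t: 27.63
tcp_pos: [420.6, -245.1, 103.9]
eef_rot: [0.001, 0.564, 0.826, 0.0]
ft_force: [1.7, -1.1, 6.9]
grip_width: 8.9
grasp_force: 50.0
```

Request:
carry_out(commands=[[[0,0,-10],[0,0,0]],[[0,0,-20],[0,0,0]],[[0,0,-30],[0,0,0]],[[0,0,-35],[0,0,0]],[[0,0,-30],[0,0,0]],[[0,0,0],[0,0,0]],[[0,0,0],[0,0,0]],[[0,0,0],[0,0,0]]])

```text
t: 28.3
tcp_pos: [417.9, -244.7, 227.3]
eef_rot: [-0.001, 0.564, 0.826, -0.0]
ft_force: [0.1, 0.7, -1.9]
grip_width: 8.9
grasp_force: 49.0
```

```bash
python3 -c "
from h import *
print(arm.sense()['qpos'].round(2))
ex=np.array([.9139,-.4060])
p=np.array([547.8,-378.8])-120*ex;print(p);plan(p[0],p[1],227,1.153)"
```

```text
[ 1.36  0.33 -1.04  1.95  0.33  1.05  0.54]
[ 438.132 -330.08 ]
psi0 1.942 turn first 45.23 deg (6.4 rows), then shift [-69.8  53.1   0.3] (2.1 rows) q7 0.54 q3 -1.04
```

Request:
carry_out(commands=[[[0,0,0],[0,0,6.4]],[[0,0,0],[0,0,6.4]],[[0,0,0],[0,0,6.4]],[[0,0,0],[0,0,6.5]],[[0,0,0],[0,0,6.5]],[[0,0,0],[0,0,6.5]],[[0,0,0],[0,0,6.5]],[[-23.3,17.7,0],[0,0,0]],[[-23.3,17.7,0],[0,0,0]],[[-23.3,17.7,0],[0,0,0]],[[0,0,0],[0,0,0]],[[0,0,0],[0,0,0]]])

```text
t: 29.3
tcp_pos: [437.9, -330.9, 225.4]
eef_rot: [-0.002, 0.839, 0.544, -0.0]
ft_force: [-1.0, 0.8, -2.4]
grip_width: 8.9
grasp_force: 49.0
```

```bash
cat >> h.py <<'E'
def inhand():
    t=tool()[:3,3]
    for n in("wrist","scene","side"):
        v=look(n);W=cloud(v);h=hsv(v);z=t[2]+16
        m=(h[...,0]>50)&(h[...,0]<85)&(h[...,1]>110)&(h[...,2]>40)&(W[...,2]>z-8)&(W[...,2]<z+12)&(np.hypot(W[...,0]-t[0],W[...,1]-t[1])<65)
        if m.sum()<8: print(n,m.sum());continue
        c,a=pca(W[m][:,:2]);r=cv2.minAreaRect(W[m][:,:2].astype(np.float32));print(n,m.sum(),c.round(1),"yaw %.3f"%(a%np.pi),"rect",np.round(r[0],1),np.round(r[1],1),"z %.1f"%np.median(W[m][:,2]))
        k=m.nonzero();Q=W[m];ey=np.array([.406,.9139]);q=Q[:,:2]@ey;lo=Q[q<q.min()+15,2];hi=Q[q>q.max()-15,2];print("   end z",np.median(lo).round(1),np.median(hi).round(1))
E
python3 -c "
from h import *
print(arm.sense()['qpos'].round(2));inhand()
ex=np.array([.9139,-.4060])
p=np.array([547.8,-378.8])-5*ex;plan(p[0],p[1],227,1.153)"
```

```text
[ 1.24  0.41 -0.81  1.8   0.33  1.08 -0.1 ]
wrist 4509 [ 440.7 -326. ] yaw 1.152 rect [ 438.2 -330.5] [81.9 10.5] z 247.1
   end z 247.0 247.0
scene 50 [ 440.  -333.3] yaw 1.154 rect [ 440.7 -330.6] [77.  12.6] z 244.3
   end z 243.8 244.2
side 19 [ 446.2 -306.9] yaw 1.266 rect [ 444.7 -314.3] [49.8 22.3] z 245.1
   end z 243.6 245.4
psi0 1.156 turn first 0.16 deg (0.0 rows), then shift [ -1.9 115.2  -0.3] (2.8 rows) q7 -0.10 q3 -0.81
```

Request:
carry_out(commands=[[[-1.9,25,0],[0,0,0]],[[0,25,0],[0,0,0]],[[0,25,0],[0,0,0]],[[0,25,0],[0,0,0]],[[0,15,0],[0,0,0]],[[0,0,0],[0,0,0]],[[0,0,0],[0,0,0]],[[0,0,0],[0,0,0]]])

```text
t: 30.12
tcp_pos: [543.0, -377.0, 227.5]
eef_rot: [-0.001, 0.838, 0.546, -0.0]
ft_force: [-0.2, 0.5, -0.7]
grip_width: 9.0
grasp_force: 49.1
```

Request:
carry_out(commands=[[[0,0,10],[0,0,0]],[[0,0,10],[0,0,0]],[[0,0,6],[0,0,0]],[[0,0,3],[0,0,0]],[[0,0,2],[0,0,0]],[[0,0,0],[0,0,0]],[[0,0,0],[0,0,0]]])

```text
t: 30.7
tcp_pos: [543.8, -378.5, 197.0]
eef_rot: [0.0, 0.838, 0.546, 0.0]
ft_force: [0.5, -0.2, -1.8]
grip_width: 8.8
grasp_force: 49.1
```

```bash
python3 -c "
from h import *
s=arm.sense();print(s['tcp_pos'],s['ft_force']);inhand()"
```

```text
[ 543.79173353 -378.45874392  196.98349726] [ 0.54314843 -0.18487195 -1.77180021]
wrist 4532 [ 546.5 -373.5] yaw 1.155 rect [ 544.1 -378.1] [82.1 10.5] z 218.7
   end z 218.6 218.4
scene 58 [ 547.  -377.9] yaw 1.177 rect [ 544.8 -379.8] [77.1 14. ] z 216.5
   end z 215.3 215.9
side 16 [ 549.3 -361.2] yaw 1.069 rect [ 544.  -372.4] [69.1 13.5] z 216.7
   end z 216.6 217.4
```

Request:
carry_out(commands=[[[0,0,2],[0,0,0]],[[0,0,1],[0,0,0]],[[0,0,1],[0,0,0]],[[0,0,0],[0,0,0]],[[0,0,0],[0,0,0]]])

```text
t: 31.27
tcp_pos: [543.7, -378.4, 192.8]
eef_rot: [-0.0, 0.838, 0.546, -0.0]
ft_force: [-0.2, 0.4, -0.7]
grip_width: 8.9
grasp_force: 49.1
```

Request:
carry_out(commands=[[[0,0,1],[0,0,0]],[[0,0,0],[0,0,0]],[[0,0,0],[0,0,0]],[[0,0,0],[0,0,0]]])

```text
t: 31.6
tcp_pos: [543.9, -378.5, 192.4]
eef_rot: [0.0, 0.838, 0.546, 0.0]
ft_force: [-1.2, 0.0, 2.7]
grip_width: 8.7
grasp_force: 49.6
```

Request:
carry_out(commands=[[[0,0,0],[0,0,0]],[[0,0,0],[0,0,0]],[[0,0,0],[0,0,0]],[[0,0,0],[0,0,0]],[[0,0,0],[0,0,0]],[[0,0,0],[0,0,0]]], hand=30)

```text
t: 32.1
tcp_pos: [543.8, -378.4, 191.8]
eef_rot: [0.0, 0.838, 0.546, 0.0]
ft_force: [-0.7, 0.5, -0.3]
grip_width: 30.0
grasp_force: 0.0
```

Request:
carry_out(commands=[[[0,0,-10],[0,0,0]],[[0,0,-20],[0,0,0]],[[0,0,-30],[0,0,0]],[[0,0,-40],[0,0,0]],[[0,0,-40],[0,0,0]],[[0,0,0],[0,0,0]],[[0,0,0],[0,0,0]]])

```text
t: 32.68
tcp_pos: [545.6, -378.7, 336.4]
eef_rot: [0.003, 0.838, 0.546, 0.001]
ft_force: [0.2, 0.5, -1.4]
grip_width: 30.5
grasp_force: 0.0
```

```bash
cat >> h.py <<'E'
HK=[(547.8,-378.8),(591.4,-280.6),(634.8,-183.)]
def hung(v):
    W=cloud(v);h=hsv(v);m=(h[...,0]>50)&(h[...,0]<85)&(h[...,1]>110)&(h[...,2]>40)&(W[...,2]>190)&(W[...,2]<230)
    for i,k in enumerate(HK):
        q=m&(np.hypot(W[...,0]-k[0],W[...,1]-k[1])<60)
        if q.sum()<15: continue
        P=W[q];r=cv2.minAreaRect(P[:,:2].astype(np.float32));w=P[:,:2]@[.406,.9139];print("hook",i,q.sum(),"off",np.round(np.array(r[0])-k,1),np.round(r[1],1),"yaw %.3f"%(pca(P[:,:2])[1]%np.pi),"z",P[w<w.min()+12,2].mean().round(1),P[w>w.max()-12,2].mean().round(1))
E
python3 -c "
from h import *
v=look('wrist','w11');hung(v);bails(v);v=look('scene','s11');hung(v);bails(v);plan(438.5,-121.5,300,1.21)"
```

```text
hook 0 1191 off [-3.1  0.7] [81.8  9. ] yaw 1.154 z 214.0 211.6
bail [ 427.9 -155.5] yaw 2.892 rect [ 426.9 -155.1] [ 8.8 10.5] z 123.8 n 186
hook 0 94 off [-3.  -0.2] [80.4 12.5] yaw 1.162 z 205.9 206.2
bail [422.   34.4] yaw 1.397 rect [421.4  34.7] [76.4 13.5] z 123.1 n 48
bail [ 439.9 -122.9] yaw 1.207 rect [ 439.8 -120.7] [72.2 15.8] z 123.6 n 54
psi0 1.154 turn first -3.20 deg (0.5 rows), then shift [ 203.3 -188.9   32.1] (6.8 rows) q7 -0.12 q3 -0.78
```

Request:
carry_out(commands=[[[0,0,0],[0,0,-3.2]],[[29,-27,0],[0,0,0]],[[29,-27,0],[0,0,0]],[[29,-27,0],[0,0,0]],[[29,-27,0],[0,0,0]],[[29,-27,0],[0,0,0]],[[29,-27,0],[0,0,0]],[[29,-27,0],[0,0,0]],[[0,0,40],[0,0,0]],[[0,0,40],[0,0,0]],[[0,0,30],[0,0,0]],[[0,0,0],[0,0,0]]], hand=50)

```text
t: 33.78
tcp_pos: [433.1, -120.8, 216.2]
eef_rot: [-0.005, 0.822, 0.569, -0.003]
ft_force: [-1.2, -0.5, -0.0]
grip_width: 50.2
grasp_force: 0.0
```

Request:
carry_out(commands=[[[0,0,0],[0,0,0]],[[0,0,0],[0,0,0]]])

```text
t: 33.95
tcp_pos: [439.3, -121.6, 222.8]
eef_rot: [-0.0, 0.822, 0.569, 0.001]
ft_force: [-0.4, 0.6, -0.2]
grip_width: 49.9
grasp_force: 0.0
```

```bash
python3 -c "
from h import *
bails(look('wrist','w12'))
plan(438.5,-122,104,1.208)"
```

```text
bail [416.9  13.9] yaw 1.394 rect [416.1  13.6] [35.6 10.5] z 125.5 n 1092
bail [ 440.3 -117. ] yaw 1.215 rect [ 439.5 -118.7] [81.7  9.3] z 125.7 n 1430
psi0 1.210 turn first 0.11 deg (0.0 rows), then shift [ -0.6  -1.2 119.4] (2.9 rows) q7 -0.36 q3 -0.96
```

Request:
carry_out(commands=[[[2,0,0],[0,0,0]],[[0,0,30],[0,0,0]],[[0,0,30],[0,0,0]],[[0,0,30],[0,0,0]],[[0,0,18],[0,0,0]],[[0,0,10],[0,0,0]],[[0,0,0],[0,0,0]],[[0,0,0],[0,0,0]]])

```text
t: 34.67
tcp_pos: [440.3, -119.9, 104.8]
eef_rot: [0.0, 0.823, 0.569, 0.0]
ft_force: [0.1, 0.3, 0.5]
grip_width: 50.1
grasp_force: 0.0
```

Request:
carry_out(commands=[[[0,0,0],[0,0,0]],[[0,0,0],[0,0,0]],[[0,0,0],[0,0,0]],[[0,0,0],[0,0,0]],[[0,0,0],[0,0,0]],[[0,0,0],[0,0,0]],[[0,0,0],[0,0,0]],[[0,0,0],[0,0,0]]], hand=0)

```text
t: 35.33
tcp_pos: [439.7, -120.1, 105.0]
eef_rot: [0.001, 0.823, 0.569, -0.0]
ft_force: [-2.5, 1.1, 7.8]
grip_width: 8.8
grasp_force: 49.4
```

Request:
carry_out(commands=[[[0,0,-10],[0,0,0]],[[0,0,-20],[0,0,0]],[[0,0,-30],[0,0,0]],[[0,0,-35],[0,0,0]],[[0,0,-30],[0,0,0]],[[0,0,0],[0,0,0]],[[0,0,0],[0,0,0]],[[0,0,0],[0,0,0]]])

```text
t: 36.0
tcp_pos: [438.5, -120.2, 228.7]
eef_rot: [0.0, 0.823, 0.569, -0.001]
ft_force: [0.6, -0.5, -2.5]
grip_width: 8.7
grasp_force: 49.2
```

```bash
python3 -c "
from h import *
print(arm.sense()['qpos'].round(2))
ex=np.array([.9139,-.4060])
p=np.array(HK[1])-120*ex;print(p);plan(p[0],p[1],227,1.153)"
```

```text
[ 1.08  0.23 -0.97  2.01  0.22  1.01 -0.36]
[ 481.732 -231.88 ]
psi0 1.210 turn first 3.24 deg (0.5 rows), then shift [-84.6  84.8   1.7] (2.9 rows) q7 -0.36 q3 -0.97
```

Request:
carry_out(commands=[[[0,0,0],[0,0,3.2]],[[-28.2,28.2,0],[0,0,0]],[[-28.2,28.2,0],[0,0,0]],[[-28.2,28.2,0],[0,0,0]],[[0,0,0],[0,0,0]],[[0,0,0],[0,0,0]],[[0,0,0],[0,0,0]]])

```text
t: 36.58
tcp_pos: [481.3, -230.3, 227.0]
eef_rot: [-0.002, 0.838, 0.546, -0.0]
ft_force: [0.6, 1.3, -1.5]
grip_width: 8.7
grasp_force: 49.3
```

```bash
python3 -c "
from h import *
inhand();hung(look('wrist','w13'))
ex=np.array([.9139,-.4060])
p=np.array(HK[1])-5*ex;plan(p[0],p[1],227,1.153)"
```

```text
wrist 4485 [ 484.3 -224.9] yaw 1.155 rect [ 482.4 -229.1] [81.8  9.8] z 247.9
   end z 247.8 247.7
scene 53 [ 483.7 -230.8] yaw 1.151 rect [ 482.9 -230.5] [78.4 15.1] z 245.8
   end z 245.5 245.8
side 14 [ 482.7 -218.6] yaw 1.213 rect [ 482.4 -227.6] [64.7 13.2] z 247.3
   end z 242.5 248.3
hook 0 414 off [12.4 36.2] [6.1 8.9] yaw 2.811 z 202.5 202.5
psi0 1.156 turn first 0.19 deg (0.0 rows), then shift [ -1.8 115.5   1.7] (2.8 rows) q7 -0.31 q3 -0.87
```

Request:
carry_out(commands=[[[-2.2,25,0],[0,0,0]],[[0,25,0],[0,0,0]],[[0,25,0],[0,0,0]],[[0,25,0],[0,0,0]],[[0,15.5,0],[0,0,0]],[[0,0,0],[0,0,0]],[[0,0,0],[0,0,0]],[[0,0,0],[0,0,0]]])

```text
t: 37.45
tcp_pos: [586.6, -279.1, 228.8]
eef_rot: [-0.0, 0.838, 0.546, -0.0]
ft_force: [-1.2, -0.0, -2.0]
grip_width: 8.9
grasp_force: 49.3
```

Request:
carry_out(commands=[[[0,0,10],[0,0,0]],[[0,0,10],[0,0,0]],[[0,0,6],[0,0,0]],[[0,0,4],[0,0,0]],[[0,0,2],[0,0,0]],[[0,0,1],[0,0,0]],[[0,0,1],[0,0,0]],[[0,0,0],[0,0,0]],[[0,0,0],[0,0,0]],[[0,0,0],[0,0,0]]])

```text
t: 38.28
tcp_pos: [587.4, -280.3, 195.3]
eef_rot: [0.0, 0.838, 0.546, 0.0]
ft_force: [-0.2, 1.1, -2.4]
grip_width: 8.6
grasp_force: 49.3
```

```bash
python3 -c "
from h import *
inhand();print(np.array(HK[1]))"
```

```text
wrist 4484 [ 590.4 -274.7] yaw 1.155 rect [ 588.1 -279.2] [82.3 10.4] z 216.1
   end z 216.1 215.8
scene 57 [ 590.4 -279.8] yaw 1.149 rect [ 589.5 -280.8] [78.  11.5] z 212.8
   end z 212.5 213.5
side 15 [ 591.4 -266.3] yaw 1.146 rect [ 588.2 -275. ] [70.9 10.2] z 215.3
   end z 213.6 217.1
[ 591.4 -280.6]
```

Request:
carry_out(commands=[[[0,0,1],[0,0,0]],[[0,0,1],[0,0,0]],[[0,0,1],[0,0,0]],[[0,0,0],[0,0,0]],[[0,0,0],[0,0,0]]])

```text
t: 38.85
tcp_pos: [587.3, -280.3, 193.2]
eef_rot: [0.0, 0.838, 0.546, -0.0]
ft_force: [-2.4, 0.8, 5.7]
grip_width: 9.1
grasp_force: 50.3
```

Resting on the prongs; release and withdraw.

Request:
carry_out(commands=[[[0,0,0],[0,0,0]],[[0,0,0],[0,0,0]],[[0,0,0],[0,0,0]],[[0,0,0],[0,0,0]],[[0,0,0],[0,0,0]],[[0,0,0],[0,0,0]]], hand=30)

```text
t: 39.35
tcp_pos: [587.2, -280.2, 191.8]
eef_rot: [-0.0, 0.838, 0.546, 0.0]
ft_force: [0.0, -0.3, -0.7]
grip_width: 30.2
grasp_force: 0.0
```

Request:
carry_out(commands=[[[0,0,-10],[0,0,0]],[[0,0,-20],[0,0,0]],[[0,0,-30],[0,0,0]],[[0,0,-40],[0,0,0]],[[0,0,-40],[0,0,0]],[[0,0,0],[0,0,0]],[[0,0,0],[0,0,0]]])

```text
t: 39.93
tcp_pos: [589.0, -280.2, 336.2]
eef_rot: [0.003, 0.838, 0.546, 0.002]
ft_force: [-0.7, 0.6, -0.3]
grip_width: 29.9
grasp_force: 0.0
```

```bash
python3 -c "
from h import *
v=look('wrist','w14');hung(v);bails(v);v=look('scene','s14');hung(v);bails(v);plan(421,36,300,1.39)"
```

```text
hook 0 922 off [-2.5  1.4] [80.9  9. ] yaw 1.156 z 214.0 209.0
hook 1 1212 off [-2.8  1.7] [81.   8.8] yaw 1.153 z 214.1 211.7
hook 0 96 off [-2.6  0.1] [79.5 14.3] yaw 1.165 z 206.3 207.2
hook 1 87 off [-3.8  0.1] [77.9 13.4] yaw 1.170 z 206.0 208.2
bail [422.   35.4] yaw 1.359 rect [421.9  34.6] [75.9 16.2] z 123.2 n 48
psi0 1.154 turn first -13.51 deg (1.9 rows), then shift [ 281.3 -220.    32. ] (8.7 rows) q7 -0.30 q3 -0.83
```

Request:
carry_out(commands=[[[0,0,0],[0,0,-6.7]],[[0,0,0],[0,0,-6.7]],[[31.2,-24.4,0],[0,0,0]],[[31.2,-24.4,0],[0,0,0]],[[31.2,-24.4,0],[0,0,0]],[[31.2,-24.4,0],[0,0,0]],[[31.2,-24.4,0],[0,0,0]],[[31.2,-24.4,0],[0,0,0]],[[31.2,-24.4,0],[0,0,0]],[[31.2,-24.4,0],[0,0,0]],[[31.2,-24.4,0],[0,0,0]]], hand=50)

```text
t: 40.95
tcp_pos: [420.1, 37.0, 330.4]
eef_rot: [-0.001, 0.769, 0.639, -0.001]
ft_force: [0.2, 0.4, 0.9]
grip_width: 50.2
grasp_force: 0.0
```

Request:
carry_out(commands=[[[0,0,40],[0,0,0]],[[0,0,40],[0,0,0]],[[0,0,30],[0,0,0]],[[0,0,0],[0,0,0]],[[0,0,0],[0,0,0]],[[0,0,0],[0,0,0]]])

```text
t: 41.45
tcp_pos: [422.7, 36.3, 222.8]
eef_rot: [-0.001, 0.769, 0.64, 0.001]
ft_force: [0.2, 0.4, 0.8]
grip_width: 50.1
grasp_force: 0.0
```

```bash
python3 -c "
from h import *
print(arm.sense()['qpos'].round(2))
bails(look('wrist','w15'))
plan(421,36,104,1.39)"
```

```text
[ 0.91  0.2  -1.15  2.08  0.22  0.99 -0.53]
bail [421.   40.4] yaw 1.382 rect [420.8  38.7] [81.5  8.9] z 125.7 n 1436
psi0 1.388 turn first -0.12 deg (0.0 rows), then shift [ -0.6  -2.4 119.3] (2.9 rows) q7 -0.53 q3 -1.15
```

Request:
carry_out(commands=[[[1.5,-2,0],[0,0,0]],[[0,0,30],[0,0,0]],[[0,0,30],[0,0,0]],[[0,0,30],[0,0,0]],[[0,0,18],[0,0,0]],[[0,0,10],[0,0,0]],[[0,0,0],[0,0,0]],[[0,0,0],[0,0,0]]])

```text
t: 42.17
tcp_pos: [421.3, 37.7, 104.7]
eef_rot: [0.0, 0.769, 0.64, 0.0]
ft_force: [-0.0, 0.1, 0.7]
grip_width: 50.0
grasp_force: 0.0
```

Request:
carry_out(commands=[[[0,0,0],[0,0,0]],[[0,0,0],[0,0,0]],[[0,0,0],[0,0,0]],[[0,0,0],[0,0,0]],[[0,0,0],[0,0,0]],[[0,0,0],[0,0,0]],[[0,0,0],[0,0,0]],[[0,0,0],[0,0,0]]], hand=0)

```text
t: 42.83
tcp_pos: [421.0, 37.5, 104.9]
eef_rot: [0.001, 0.769, 0.639, 0.0]
ft_force: [-1.5, 0.5, 8.3]
grip_width: 8.8
grasp_force: 49.5
```

Request:
carry_out(commands=[[[0,0,-10],[0,0,0]],[[0,0,-20],[0,0,0]],[[0,0,-30],[0,0,0]],[[0,0,-35],[0,0,0]],[[0,0,-30],[0,0,0]],[[0,0,0],[0,0,0]],[[0,0,0],[0,0,0]],[[0,0,0],[0,0,0]]])

```text
t: 43.5
tcp_pos: [420.0, 36.9, 228.4]
eef_rot: [0.0, 0.769, 0.639, -0.001]
ft_force: [0.3, -1.4, -1.3]
grip_width: 9.0
grasp_force: 49.3
```

```bash
python3 -c "
from h import *
print(arm.sense()['qpos'].round(2))
ex=np.array([.9139,-.4060])
p=np.array(HK[2])-120*ex;print(p);plan(p[0],p[1],227,1.153);plan(435,-120,227,1.153)
v=look('side','d15');W=cloud(v);m=(abs(W[...,2]-85)<4)&(np.hypot(W[...,0]-554,W[...,1]-23)<70);print('beaker',m.sum(),ransac(W[m][:,:2],34,3))"
```

```text
[ 0.93  0.19 -1.17  2.08  0.21  1.   -0.53]
[ 525.132 -134.28 ]
psi0 1.387 turn first 13.41 deg (1.9 rows), then shift [-113.8  165.5    1.4] (4.9 rows) q7 -0.53 q3 -1.17
psi0 1.387 turn first 13.41 deg (1.9 rows), then shift [-137.3   77.4    1.4] (3.8 rows) q7 -0.53 q3 -1.17
beaker 64 (array([590.20534197,  27.5602178 ]), np.float64(33.957309903246674), np.int64(51))
```

Request:
carry_out(commands=[[[0,0,0],[0,0,6.7]],[[0,0,0],[0,0,6.7]],[[-22.8,33.1,0],[0,0,0]],[[-22.8,33.1,0],[0,0,0]],[[-22.8,33.1,0],[0,0,0]],[[-22.8,33.1,0],[0,0,0]],[[-22.8,33.1,0],[0,0,0]],[[0,0,0],[0,0,0]],[[0,0,0],[0,0,0]],[[0,0,0],[0,0,0]]])

```text
t: 44.38
tcp_pos: [524.6, -132.4, 226.9]
eef_rot: [-0.002, 0.838, 0.546, -0.001]
ft_force: [0.0, 0.3, -1.7]
grip_width: 8.9
grasp_force: 49.3
```

```bash
python3 -c "
from h import *
inhand();hung(look('wrist','w16'))
ex=np.array([.9139,-.4060])
p=np.array(HK[2])-5*ex;plan(p[0],p[1],227,1.153)"
```

```text
wrist 4512 [ 527.6 -127.1] yaw 1.154 rect [ 525.8 -132.1] [83.  10.4] z 247.9
   end z 247.8 247.7
scene 54 [ 527.  -133.4] yaw 1.166 rect [ 526.6 -133.3] [78.2 12.1] z 245.6
   end z 245.9 245.7
side 17 [ 526.6 -121.5] yaw 1.142 rect [ 522.5 -126.8] [69.3 17.2] z 246.8
   end z 244.4 246.9
hook 1 477 off [12.  36.7] [6.3 9.7] yaw 2.793 z 203.2 203.2
psi0 1.157 turn first 0.21 deg (0.0 rows), then shift [ -2.  115.9   1.7] (2.8 rows) q7 -0.56 q3 -0.96
```

Request:
carry_out(commands=[[[-2.2,25,0],[0,0,0]],[[0,25,0],[0,0,0]],[[0,25,0],[0,0,0]],[[0,25,0],[0,0,0]],[[0,15.5,0],[0,0,0]],[[0,0,0],[0,0,0]],[[0,0,0],[0,0,0]],[[0,0,0],[0,0,0]]])

```text
t: 45.25
tcp_pos: [629.7, -181.1, 228.9]
eef_rot: [-0.0, 0.838, 0.546, -0.0]
ft_force: [-0.4, 0.1, -1.7]
grip_width: 8.6
grasp_force: 49.3
```

Request:
carry_out(commands=[[[0,0,10],[0,0,0]],[[0,0,10],[0,0,0]],[[0,0,6],[0,0,0]],[[0,0,4],[0,0,0]],[[0,0,2],[0,0,0]],[[0,0,1],[0,0,0]],[[0,0,1],[0,0,0]],[[0,0,0],[0,0,0]],[[0,0,0],[0,0,0]],[[0,0,0],[0,0,0]]])

```text
t: 46.08
tcp_pos: [630.7, -182.4, 195.3]
eef_rot: [0.0, 0.838, 0.546, 0.0]
ft_force: [0.4, 0.0, -1.9]
grip_width: 9.0
grasp_force: 49.3
```

```bash
python3 -c "
from h import *
inhand();print(HK[2])"
```

```text
wrist 4493 [ 633.6 -177. ] yaw 1.153 rect [ 631.5 -181.7] [82.6 11.2] z 216.2
   end z 216.1 215.9
scene 58 [ 634.1 -182.7] yaw 1.168 rect [ 632.8 -183.1] [76.9  8.5] z 213.8
   end z 213.5 213.7
side 19 [ 632.2 -171.5] yaw 1.167 rect [ 629.8 -179. ] [69.7 12.5] z 214.0
   end z 213.0 215.0
(634.8, -183.0)
```

Request:
carry_out(commands=[[[0,0,1],[0,0,0]],[[0,0,1],[0,0,0]],[[0,0,1],[0,0,0]],[[0,0,0],[0,0,0]],[[0,0,0],[0,0,0]]])

```text
t: 46.65
tcp_pos: [630.7, -182.4, 193.1]
eef_rot: [0.0, 0.838, 0.546, 0.0]
ft_force: [-2.2, -0.8, 4.6]
grip_width: 9.0
grasp_force: 50.2
```

Request:
carry_out(commands=[[[0,0,0],[0,0,0]],[[0,0,0],[0,0,0]],[[0,0,0],[0,0,0]],[[0,0,0],[0,0,0]],[[0,0,0],[0,0,0]],[[0,0,0],[0,0,0]]], hand=30)

```text
t: 47.15
tcp_pos: [630.4, -182.4, 191.8]
eef_rot: [-0.0, 0.838, 0.546, -0.0]
ft_force: [-0.0, 0.3, 0.6]
grip_width: 30.0
grasp_force: 0.0
```

Request:
carry_out(commands=[[[0,0,-10],[0,0,0]],[[0,0,-20],[0,0,0]],[[0,0,-30],[0,0,0]],[[0,0,-40],[0,0,0]],[[0,0,-40],[0,0,0]],[[0,0,-40],[0,0,0]],[[0,0,0],[0,0,0]],[[0,0,0],[0,0,0]],[[0,0,0],[0,0,0]]])

```text
t: 47.9
tcp_pos: [630.3, -182.3, 372.2]
eef_rot: [0.0, 0.838, 0.546, -0.0]
ft_force: [-0.0, -1.0, -0.2]
grip_width: 30.0
grasp_force: 0.0
```

```bash
python3 -c "
from h import *
v=look('wrist','w17');hung(v);v=look('scene','s17');hung(v);w=look('side','d17');hung(w);handle([v,w],(657,35));bails(v)
cv2.imwrite('pics/fin.png',cv2.resize(v[0][150:310,110:380],None,fx=2.9,fy=2.9))"
```

```text
hook 0 475 off [ 2.1 12.1] [59.1  8.5] yaw 1.156 z 214.0 207.4
hook 1 744 off [-3.  2.] [82.   8.7] yaw 1.155 z 214.0 208.9
hook 2 969 off [-2.7  1.6] [81.4  9. ] yaw 1.151 z 214.0 212.0
hook 0 95 off [-2.8 -0.2] [79.4 13.3] yaw 1.176 z 207.5 207.2
hook 1 86 off [-3.1 -0.1] [79.9 13.4] yaw 1.150 z 205.9 208.7
hook 2 92 off [-3.6 -0.7] [78.8 12.9] yaw 1.163 z 206.5 208.7
hook 0 22 off [-4.7  7.4] [73.2 10.6] yaw 1.165 z 209.1 211.5
hook 1 28 off [-4.4  3.8] [70.4 12.1] yaw 1.179 z 211.3 211.0
hook 2 31 off [-2.4  6.3] [68.2 12.1] yaw 1.130 z 212.1 212.0
n 105 [650.  24.  80.] [666.  39. 178.]
80 19 [660.4  29.   90.3]
100 21 [661.   29.9 111.1]
120 18 [659.8  28.9 130.4]
140 20 [660.1  29.5 149.3]
160 27 [658.6  30.3 170.9]
n 59 [648.  31.  84.] [659.  45. 181.]
80 11 [654.   37.8  91.1]
100 12 [653.1  38.5 110.8]
120 12 [653.5  39.2 130. ]
140 8 [653.8  37.  149. ]
160 15 [653.8  38.7 169.5]
```

View pics/fin.png

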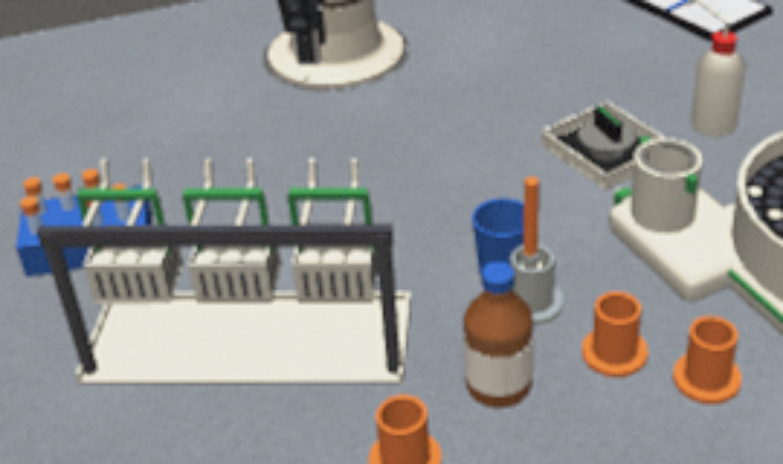

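The picture shows all three baskets level on their own hooks, at columns 125, 230 and 330. The brush is upright in its holder at (532, 250), the cap is in the tray at (605, 130), and the bystanders haven't moved. Handing in.

```bash
python3 -c "
from rig import arm
print(arm.hand_in())"
```

```text
the job is handed in; nothing more can be done
None
```

I handed the job in at about 48 s with every step done: the cap stands in the tray, the wetted brush is back in its holder after going down into the pot, and all three baskets hang level on their own hooks; no verdict was returned.

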